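# Dock the slide cassette and hold its locking pin through both lugs

## Robot

A 6-joint arm with a two-finger parallel gripper is mounted at the origin on the work surface. World frame = base frame: x ahead of the robot, y to its left, z up, the work surface at z = 0. Lengths are in m, angles in rad, forces in N, time in s.
With the tool pointing down it reaches from about 0.225 to 0.875 m from the base axis. Payload 3.4 kg.
Tool frame: the origin (TCP) lies at the very end of the fingers, on their centre line; the grasp point (between the pads) lies 19 mm behind it (manip.hold_point_z is the distance from the TCP to the grasp point, in m); z points along the fingers, x is the direction in which the jaws open and shut, and the axes are right-handed (so a half turn about z gives the same grasp; the last joint's range is limited). The gripper opens to 85 mm and grips with 20 to 120 N. Pads are 22 mm wide; open, the fingers measure 114 mm over their backs; the gripper's body (76 mm by 85 mm) begins 54 mm behind the grasp point. The pads swing forward as they close: fully open they stand 13 mm farther back than shut.
Start: joints at [-1.41, 0.276, 1.505, -0, 1.361, -0.121], TCP at [0.16, -0.552, 0.231] pointing down, gripper open.
Joint ranges: [-2.89, 2.89], [-0.75, 2.08], [0.22, 2.7], [-1.18, 4.32], [0.11, 2.71], [-2.7, 2.7]. Speed limits (rad/s): [2.57, 2.57, 3.14, 3.14, 3.14, 3.14].

## Interface

Orientations are given as a unit quaternion [w, x, y, z].
In Python, from rig import telemetry, cams, manip, finder gives the robot as it stands. The module is installed in compiled form; this text tells all that it offers.
- The arm moves only by the tool carry_out, never from a script. Its argument "rows" is a list that holds one entry, the list of rows, each a list of 5 numbers: the gripper's target within -1 to 1 (fully open at 1, half-way at 0, shut at -1), then the shift along the world's x, y, z in cm, then the turn about the world's z in rad. A call has 1 to 12 rows; each row shifts and turns the commanded pose from where the row before left it; what a row does not reach is not made up. A row lasts 1/10 s, in which the tool goes at most 50 mm and 8.59 degrees, less where a joint would pass 70% of its speed; a pose out of reach is approached as far as the arm can. A call with a gripper value outside its range is refused whole. The fingers move at their own pace and stop on an object; "force" is the grip in N (left out, the last holds). Time passes only in rows, so rows that do not move let the fingers close. It gives the time, the measured TCP pose, the force and the opening at its end, in the units of the state.
- telemetry.get_state(): the state, without advancing time (a new reading comes with each control period).
- cams.get_image(name): name is "scene" or "top" or "wrist"; returns a dict with "image" (400x640x3 uint8, red, green, blue), "camera_matrix" (3x3 intrinsics, pixels), "eye" and "attitude" of the camera in the world. Camera axes: x right, y down, z forward; pixel columns grow to the right and rows downward; lengths in m; the calibration is good to about 2 mm. A picture is of the moment at which its call begins. There is no depth.
- manip.sign_off(): hands the job in, once; it reports no verdict.
Trained networks look in a picture, given as the dict that the camera call returned (one of the last four; its "shot" number tells which), for a name from the list of things; names that differ only in an ending like _2 or _b are one class to them, and where a whole thing is asked for, a point or a joint stands for the part that bears it (a point fixed in the world has none). Each returns a list of dicts, best first, with "confidence" (0 to 1); they miss things now and then, are a little off and sometimes report something else, mostly with a low value. They report only what shows in the picture. A call takes as long as a camera call. They do not tell look-alikes from the thing itself.
- finder.boxes_of(picture, thing): "xy" ([column, row] in pixels, amid what is visible of it).
The state is a dict: "clock": time; "qpos": joint angles; "qd": joint speeds; "effort": joint torques, N m; "position": TCP position; "ee_rot": TCP orientation; "contact_force": force on the tool from outside, world axes, zero at the start; "moment": the same for the moment, N m; "width": finger opening in m.
Only numpy, scipy, OpenCV 4.12 (cv2) and the standard library are available. Lean on these libraries where they do the work, as an engineer would, in place of code of your own. Each camera call takes 0.05 s, during which the arm holds its last target.

## Task

Lift the flat slide cassette out of its stand and slide it upright, fully home, into the slot of the docking station, with the cassette's lug above the station's lug. Then take the locking pin by its knob and lower it through the hole in the cassette's lug and on through the hole in the station's lug below, and finish while still holding the pin there, upright, its tip showing well below the lower lug but clear of the bench, so that a colleague can clip it. Leave the soap bottle, the swab jar and the tube rack where they stand.

Things in the scene. Friction and masses are not known exactly. Their poses are not given: they have to be found in the camera images.
- dock: Docking station, fixed: grey block 64 x 130 x 70 mm (own x, y, z) on a black foot plate 100 x 130 x 6 mm. Origin: centre of its underside, z up. A slot open at the top runs along its y, centred: 11.5 x 101.5 mm, 45 mm deep. On its +y end an aluminium lug, level plate 36 x 36 x 10 mm, underside 45 mm above the bench, with a 14.5 mm vertical through hole; only bench below. Yaw within 0.5 rad of 0.
- slot_floor (a point): Centre of the floor of the docking slot, 25 mm above the bench; axes as the docking station's.
- dock_bore (a point): Centre of the upper mouth of the hole in the station's lug, 80 mm along +y from the middle of the slot, 55 mm above the bench; the hole runs 10 mm down from here. Axes as the docking station's.
- cassette: Slide cassette, loose, 0.11 to 0.22 kg: white upright slab 10 (x) x 100 (y) x 100 mm (z). Origin: middle of its bottom edge, z up. Lowest 4 mm taper to 7 x 97 mm. Lug on its +y edge, 70 to 80 mm above the bottom: neck, then level plate 36 x 36 mm with a 14.5 mm through hole. Centre of mass 10 mm to +y, 54 mm up. Starts upright in its stand, yaw within 0.4 rad of 0. Pinch its top edge across x.
- cassette_bore (a point): Centre of the upper mouth of the hole in the cassette's lug, 80 mm along the cassette's +y and 80 mm above its bottom. With the cassette home this is 105 mm above the bench and 50 mm above point dock_bore, the holes in line. Axes as the cassette's.
- cassette_stand: Low white block 60 x 124 x 35 mm fixed to the bench, with a slot 12 x 102 mm along its y, 25 mm deep (floor 10 mm above the bench), in which the cassette starts. Origin at the centre of its underside. It may stand left or right of the docking station.
- pin: Locking pin, loose, about 0.09 to 0.16 kg: steel shank 12 mm in diameter and 120 mm long, then a black round knob 20 mm in diameter and 30 mm long on top. Origin at the centre of its tip (bottom end), z up along the pin to the knob; the lowest 5 mm taper to 7 mm. It starts upright in its stand, tip 15 mm above the bench.
- pin_stand: White block 60 x 60 x 45 mm fixed to the bench with a vertical hole of 13.8 mm, 30 mm deep, in which the pin starts. Origin at the centre of its underside. It stands on the other side of the docking station from the cassette's stand.
- soap: Bystander: green bottle 56 mm in diameter, 150 mm tall, upright beyond the docking station. Origin at the centre of its underside.
- swab_jar: Bystander: glass jar 70 mm in diameter, 90 mm tall, upright beyond the docking station. Origin at the centre of its underside.
- tube_rack: Bystander: blue block 50 x 120 x 50 mm with capped tubes standing to 101 mm, beyond the docking station. Origin at the centre of its underside.
Mind the look-alikes: they are no part of the job. There is more than one size of the dock; the job needs the middle-sized.

How it is judged:
On the way, in this order (a step that is already met when the one before it is completed fails the run):
1. the cassette is fully home in the docking slot, its lug over the station's lug (z of cassette in the frame of slot_floor below 0.004 m and horizontal distance between cassette and slot_floor below 0.004 m and horizontal distance between cassette_bore and dock_bore below 0.006 m), for 0.2 s.
2. the pin's tip has passed down through the cassette's lug (z of pin in the frame of cassette_bore below -0.012 m and horizontal distance between pin and cassette_bore below 0.008 m and angle between pin's own z axis and vertical below 0.15 rad and z of cassette in the frame of slot_floor below 0.006 m), for 0.05 s.
At the end, for the whole second after the job is handed in: Cassette home in the slot (bottom within 4 mm of the floor and centre, holes in line within 6 mm); pin through both lugs, within 0.12 rad of upright, still, gripped by the fingers, tip at least 6 mm below the lower lug and 4 mm above the bench (all of step 1 and z of pin in the frame of dock_bore below -0.016 m and height (world z) of pin above 0.004 m and horizontal distance between pin and dock_bore below 0.005 m and angle between pin's own z axis and vertical below 0.12 rad and contact force between the fingers and pin above 2 N and linear speed of pin below 0.03 m/s); the arm keeps its last pose, push and grip.
It fails at once if a bystander (soap bottle, swab jar, tube rack) is moved more than 25 mm or tipped (distance of any of soap, swab_jar, tube_rack from where it was at the start of the episode above 0.025 m or angle between any of soap, swab_jar, tube_rack's own z axis and vertical above 0.4 rad).
It also fails if it takes over 58 s, if anything falls off the work surface, if the arm or the gripper's body presses on something with over 40 N, if the wrist force passes 120 N, or if a joint passes its speed limit or range.

## Working session

There is one attempt and no reset: what is moved stays moved. The work goes in short steps, Python scripts to look and compute and a tool call to move; the robot and the scene stay as the last step left them, time stands still between calls to the robot, and variables do not carry over. Pictures are saved under pics/ and viewed, and the job is handed in when it is done.

Besides the shell and the picture viewer there is one more tool, called after "Request:" in YAML: its name, and indented under it one key for each argument. carry_out: Moves the arm, as the interface text tells. Its arguments: {"type":"object","properties":{"rows":{"type":"array","items":{"type":"array","items":{"type":"array","items":{"type":"number"}}}},"force":{"type":"number"}},"required":["rows"]}

```bash
mkdir -p pics
cat > h.py <<'E'
import numpy as np, cv2
from rig import telemetry, cams, manip, finder
from scipy.spatial.transform import Rotation as R
def rot(a):
    a=np.array(a,float)
    return a if a.shape==(3,3) else R.from_quat(a[[1,2,3,0]]).as_matrix()
def ray(p,uv):
    K=np.array(p['camera_matrix']);d=rot(p['attitude'])@np.linalg.inv(K)@np.array([uv[0],uv[1],1.])
    return np.array(p['eye']),d
def atz(p,uv,z):
    e,d=ray(p,uv);return e+d*(z-e[2])/d[2]
def proj(p,X):
    c=rot(p['attitude']).T@(np.array(X,float)-np.array(p['eye']));u=np.array(p['camera_matrix'])@c;return u[:2]/u[2]
def save(p,n): cv2.imwrite('pics/'+n+'.png',cv2.cvtColor(p['image'],cv2.COLOR_RGB2BGR))
E
python3 - <<'E'
from h import *
print(telemetry.get_state())
for c in ['scene','top','wrist']:
    p=cams.get_image(c);save(p,c+'0');print(c,p['eye'],p['attitude'],p['camera_matrix'])
    if c!='wrist':
        for t in ['dock','cassette','cassette_stand','cassette_bore','dock_bore','pin','pin_stand','soap','swab_jar','tube_rack']:
            print(t,[(np.round(b['xy']),round(b['confidence'],2)) for b in finder.boxes_of(p,t)])
E
```

```text
{'clock': 0.0, 'qpos': array([-1.41000779e+00,  2.76568745e-01,  1.50610246e+00, -2.04109839e-05,
        1.36067052e+00, -1.21007442e-01]), 'qd': array([-0.00148245, -0.0002843 , -0.0012616 , -0.0008235 , -0.00056148,
       -0.00058154]), 'effort': array([-4.65802441e-04, -4.16786349e+01, -2.45811027e+01, -2.33073166e-05,
        1.09337055e-02,  6.39469064e-07]), 'position': array([ 0.15979881, -0.5518224 ,  0.23046688]), 'ee_rot': array([-5.98771467e-04,  7.99401139e-01, -6.00797015e-01, -6.37479871e-04]), 'contact_force': array([-0.03223275, -0.25225167,  0.15715874]), 'moment': array([-0.00539544,  0.00854755, -0.01744317]), 'width': 0.08533798998803716}
scene [ 1.26431516 -0.02527171  0.74383726] [-0.29759398  0.6730577   0.61879607 -0.27481373] [[427.36520292   0.         310.10892154]
 [  0.         427.36520292 195.4817722 ]
 [  0.           0.           1.        ]]
dock [(array([265., 170.]), 0.86), (array([378., 141.]), 0.81), (array([300., 211.]), 0.63)]
cassette [(array([433., 178.]), 0.77)]
cassette_stand [(array([422., 197.]), 0.73)]
cassette_bore [(array([430., 170.
[... 683 characters left out ...]
, 0.57)]
cassette [(array([175., 224.]), 0.55)]
cassette_stand [(array([202., 229.]), 0.66)]
cassette_bore [(array([178., 223.]), 0.55)]
dock_bore [(array([334., 207.]), 0.91), (array([233., 310.]), 0.62), (array([366., 276.]), 0.57)]
pin [(array([460., 236.]), 0.52)]
pin_stand [(array([444., 236.]), 0.79)]
soap [(array([177., 225.]), 0.72)]
swab_jar [(array([416., 120.]), 0.84), (array([462., 232.]), 0.68)]
tube_rack [(array([319., 106.]), 0.94), (array([333., 206.]), 0.5)]
wrist [ 0.2397267  -0.52869541  0.37411094] [ 0.13137868  0.78819761 -0.59308854 -0.09864152] [[305.61263102   0.         317.30441281]
 [  0.         305.61263102 200.75664681]
 [  0.           0.           1.        ]]
```

View pics/scene0.png

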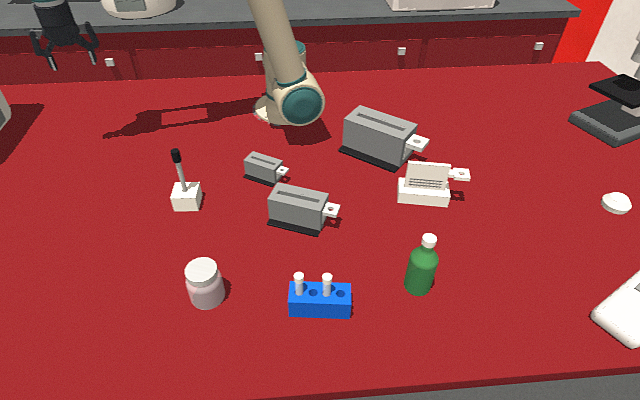

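View pics/top0.png

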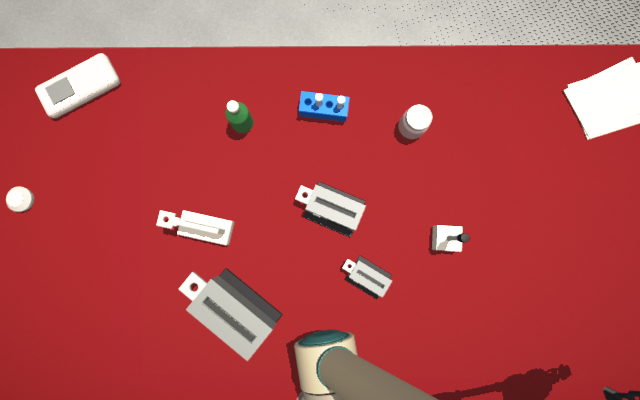

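Run:
```python
import cv2
i=cv2.imread('pics/top0.png')
cv2.imwrite('pics/top0a.png',cv2.resize(i[130:350,130:330],None,fx=4,fy=4,interpolation=cv2.INTER_CUBIC)[:600*2])
cv2.imwrite('pics/topL.png',cv2.resize(i[150:330,130:280],None,fx=3.3,fy=3.3,interpolation=cv2.INTER_CUBIC))
cv2.imwrite('pics/topR.png',cv2.resize(i[150:330,270:500],None,fx=3.3,fy=3.3,interpolation=cv2.INTER_CUBIC))
```

```text
(no output)
```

View pics/topL.png

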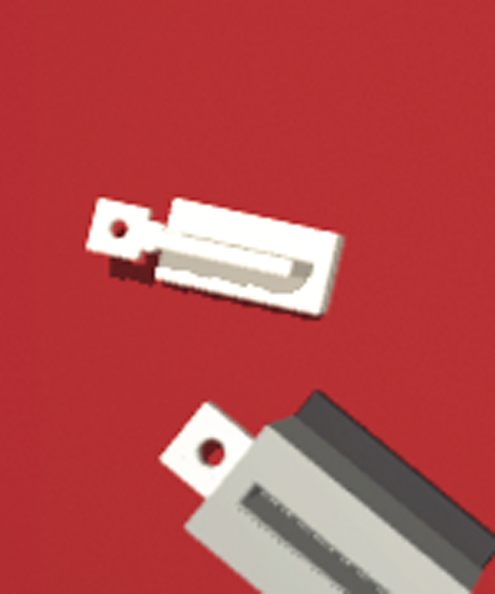

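View pics/topR.png

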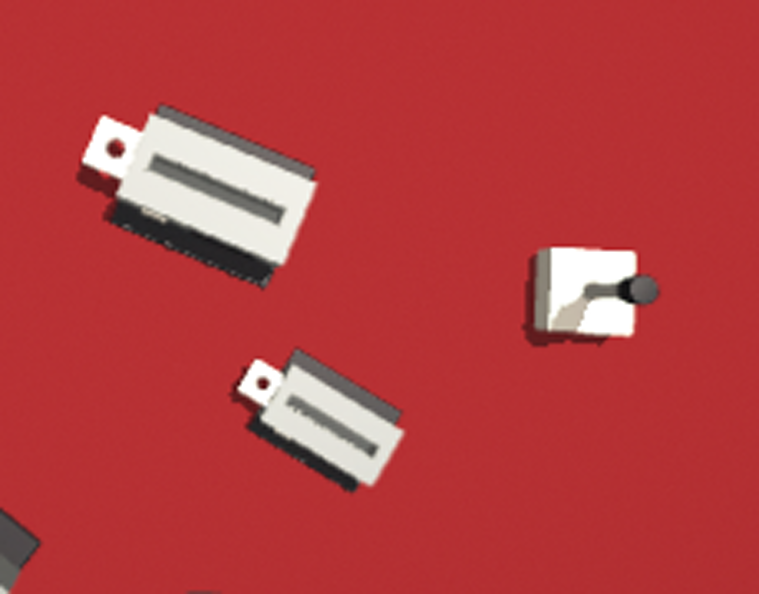

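The scene shows three docks. The middle-sized one is at top-view (334,206), with its lug to the upper left. The cassette in its stand is at (200,228), lug at (166,219). The pin stand is at (447,238), with the knob at (464,238). Next I'll measure these precisely.

```bash
cat > m1.py <<'E'
from h import *
from scipy.optimize import least_squares
# crop coords -> px
def c(x,y,ox,oy,s=3.3): return ((x+.5)/s-.5+ox,(y+.5)/s-.5+oy)
p=cams.get_image('top')
print(p['eye'],p['attitude'])
dk=[c(*q,270,150) for q in [(152,113),(316,183),(281,263),(117,195)]]
P=[atz(p,q,.07) for q in dk]
for a in P: print(np.round(a,4))
print('len',[round(np.linalg.norm(P[i]-P[(i+1)%4]),4) for i in range(4)])
ctr=sum(P)/4; print('dock ctr',ctr, 'slot', [np.round(atz(p,c(*q,270,150),.07),4) for q in [(153,161),(284,214)]])
print('dock bore',atz(p,c(115,148,270,150),.055))
print('pin knob top',atz(p,c(644,289,270,150),.165),'stand', [np.round(atz(p,c(*q,270,150),.045),4) for q in [(551,249),(636,250),(634,335),(547,331)]])
print('cas bore',atz(p,c(119,228,130,150),.090), 'top edge',[np.round(atz(p,c(*q,130,150),.11),4) for q in [(160,229),(292,262)]])
print('lug',[np.round(atz(p,c(*q,130,150),.09),4) for q in [(98,198),(151,210),(139,262),(86,249)]])
print('stand',[np.round(atz(p,c(*q,130,150),.035),4) for q in [(175,198),(341,234),(322,315),(155,279)]])
E
python3 m1.py
```

```text
[0.43906953 0.05142411 1.16999993] [ 0.03018701 -0.70524272  0.7077691  -0.02800613]
[0.5773 0.0522 0.07  ]
[ 0.526  -0.0661  0.07  ]
[ 0.4684 -0.0402  0.07  ]
[0.5178 0.0776 0.07  ]
len [np.float64(0.1289), np.float64(0.0632), np.float64(0.1278), np.float64(0.0648)]
dock ctr [0.52237458 0.00586368 0.07      ] slot [array([0.5424, 0.0516, 0.07  ]), array([ 0.5036, -0.0428,  0.07  ])]
dock bore [0.55347133 0.07940497 0.055     ]
pin knob top [ 0.44796335 -0.27006677  0.165     ] stand [array([ 0.4786, -0.241 ,  0.045 ]), array([ 0.4777, -0.3034,  0.045 ]), array([ 0.4155, -0.3001,  0.045 ]), array([ 0.4186, -0.2366,  0.045 ])]
cas bore [0.49414945 0.40307442 0.09      ] top edge [array([0.4923, 0.368 , 0.11  ]), array([0.4691, 0.2759, 0.11  ])]
lug [array([0.5155, 0.4185, 0.09  ]), array([0.5068, 0.3807, 0.09  ]), array([0.47  , 0.3884, 0.09  ]), array([0.4794, 0.4261, 0.09  ])]
stand [array([0.5192, 0.3797, 0.035 ]), array([0.4919, 0.2556, 0.035 ]), array([0.4319, 0.269 , 0.035 ]), array([0.459 , 0.3934, 0.035 ])]
```

Request:
carry_out:
  rows:
    - [[1, 1.3, 3.7, 0.5, 0.045], [1, 1.3, 3.7, 0.5, 0.045], [1, 1.3, 3.7, 0.5, 0.045], [1, 1.3, 3.7, 0.5, 0.045], [1, 1.3, 3.7, 0.5, 0.045], [1, 1.3, 3.7, 0.5, 0.045], [1, 1.3, 3.7, 0.5, 0.045], [1, 1.3, 3.7, 0.5, 0.045], [1, 1.3, 3.7, 0, 0.045], [1, 1.3, 3.7, 0, 0.045], [1, 1.3, 3.7, 0, 0.045], [1, 1.3, 3.7, 0, 0.045]]

```text
clock: 2.4
position: [0.3161, -0.1068, 0.2716]
ee_rot: [0.0, 0.931, -0.365, 0.001]
contact_force: [0.3, -0.1, -0.4]
width: 0.0856
```

Request:
carry_out:
  rows:
    - [[1, 1.3, 3.7, 0, 0.045], [1, 1.3, 3.7, 0, 0.045], [1, 1.3, 3.7, 0, 0.045], [1, 1.3, 3.7, 0, 0.045], [1, 1.3, 3.7, 0, 0.045], [1, 1.3, 3.7, 0, 0.045], [1, 1.3, 3.7, 0, 0.045], [1, 1.3, 3.7, 0, 0.045], [1, 1.3, 3.7, -0.5, 0.045], [1, 1.3, 3.7, -0.5, 0.045], [1, 1.5, 3.0, -1, 0.045], [1, 0, 0, 0, 0]]

```text
clock: 3.6
position: [0.4619, 0.2949, 0.2494]
ee_rot: [-0.0, 0.992, -0.125, -0.001]
contact_force: [-0.2, -0.9, -1.0]
width: 0.0855
```

```bash
cat > st.py <<'E'
from h import *
def st():
    s=telemetry.get_state();M=rot(s['ee_rot'])
    print('t',round(s['clock'],2),'pos',np.round(s['position'],4),'yaw',round(np.arctan2(M[1,0],M[0,0]),4),'z',np.round(M[:,2],4),'F',np.round(s['contact_force'],2),'M',np.round(s['moment'],3),'w',round(s['width'],4),'q',np.round(s['qpos'],2))
E
python3 - <<'E'
from st import *
st()
for c in ['wrist']:
    p=cams.get_image(c);save(p,c+'1');print(p['eye'],p['attitude'])
E
```

```text
t 3.6 pos [0.4619 0.2949 0.2494] yaw -0.2504 z [-1.2e-03  9.0e-04 -1.0e+00] F [-0.15 -0.92 -0.96] M [-0.033  0.028 -0.012] w 0.0855 q [0.44 0.23 1.53 0.   1.39 0.69]
[0.48229582 0.37623055 0.39223943] [ 0.16282029  0.97865315 -0.12362065 -0.02110705]
```

View pics/wrist1.png

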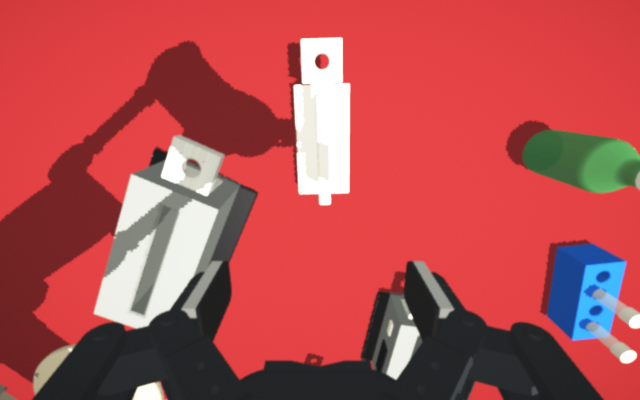

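The wrist view shows the cassette's lug hole at (322,61). The slab's near top end is at (324,200), sitting in its stand, and the large decoy dock is on the left.

Run:
```python
import cv2
i=cv2.imread('pics/wrist1.png')
cv2.imwrite('pics/wrist1z.png',cv2.resize(i[30:220,270:380],None,fx=3,fy=3,interpolation=cv2.INTER_CUBIC))
```

```text
(no output)
```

View pics/wrist1z.png

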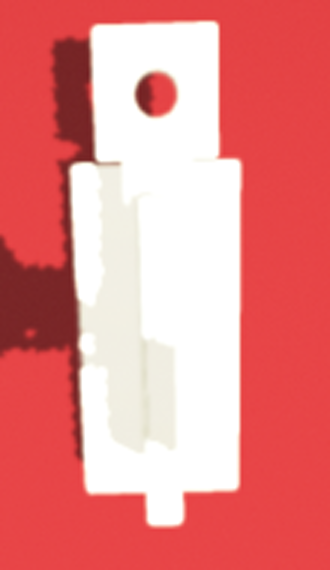

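Run:
```python
from st import *
p=cams.get_image('wrist')
f=lambda x,y:((x+.5)/3-.5+270,(y+.5)/3-.5+30)
b=atz(p,f(156,93),.09); e=[atz(p,f(*q),.11) for q in [(147,524),(183,524)]]
print('bore',b,'end',e,'width',np.linalg.norm(e[0]-e[1]))
m=(e[0]+e[1])/2; v=(b-m)[:2];print('L',np.linalg.norm(v),'yaw',-np.arctan2(v[0],v[1]),'ctr',m[:2]+v*50/130)
print('lug',[np.round(atz(p,f(*q),.09),4) for q in [(91,24),(218,22),(220,158),(97,160)]])
S=[atz(p,f(*q),.035) for q in [(69,163),(241,160),(239,489),(87,492)]]
print('stand',np.round(S,4),sum(S)/4)
```

```text
bore [0.49247077 0.40237705 0.09      ] end [array([0.457217  , 0.27632011, 0.11      ]), array([0.4686298, 0.2733754, 0.11     ])] width 0.011786576207138343
L 0.13090747220473423 yaw -0.22767365366771192 ctr [0.47428777 0.32389748]
lug [array([0.4785, 0.4252, 0.09  ]), array([0.5149, 0.4163, 0.09  ]), array([0.5071, 0.3797, 0.09  ]), array([0.4702, 0.3886, 0.09  ])]
stand [[0.458  0.3928 0.035 ]
 [0.5189 0.3781 0.035 ]
 [0.491  0.2556 0.035 ]
 [0.4304 0.2699 0.035 ]] [0.47458452 0.32409441 0.035     ]
```

Request:
carry_out:
  rows:
    - [[1, 0.7, 2.0, 0, 0.015], [1, 0.8, 1.9, 0, 0.015], [1, 0, 0, 0, 0], [1, 0, 0, 0, 0]]

```text
clock: 4.1
position: [0.4755, 0.3294, 0.2517]
ee_rot: [0.001, 0.994, -0.112, -0.0]
contact_force: [0.3, -0.5, 0.3]
width: 0.0856
```

```bash
python3 -c "
from st import *
st()"
```

```text
t 4.1 pos [0.4755 0.3294 0.2517] yaw -0.2249 z [-2.0e-04 -1.1e-03 -1.0e+00] F [ 0.28 -0.53  0.29] M [-0.012  0.022 -0.028] w 0.0856 q [ 0.49  0.27  1.46 -0.    1.41  0.71]
```

Request:
carry_out:
  rows:
    - [[1, 0.1, 0.3, -3, 0.003], [1, 0, 0, -3, 0], [1, 0, 0, -3, 0], [1, 0, 0, -3, 0], [1, 0, 0, -2, 0], [1, 0, 0, 0, 0], [1, 0, 0, 0, 0]]

```text
clock: 4.8
position: [0.4769, 0.3328, 0.1121]
ee_rot: [0.0, 0.994, -0.111, 0.0]
contact_force: [-0.4, -0.4, -0.4]
width: 0.0856
```

Run:
```python
from st import *
st()
p=cams.get_image('wrist');save(p,'wrist2')
```

```text
t 4.8 pos [0.4769 0.3328 0.1121] yaw -0.222 z [ 3.e-04 -2.e-04 -1.e+00] F [-0.37 -0.45 -0.36] M [ 0.003  0.032 -0.005] w 0.0856 q [ 0.49  0.37  1.67 -0.    1.1   0.71]
```

View pics/wrist2.png

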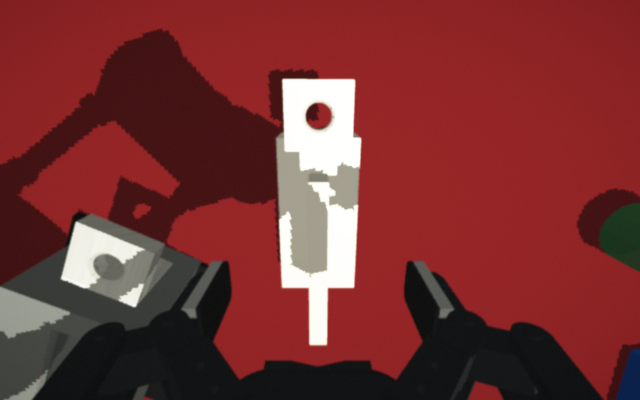

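The view shows the slab centred at column 318, between pads at 217 and 415. The alignment is good, so I'll go down and close.

Request:
carry_out:
  rows:
    - [[1, 0, 0.05, -1.7, 0], [1, 0, 0, -1.7, 0], [1, 0, 0, 0, 0], [-1, 0, 0, 0, 0], [-1, 0, 0, 0, 0], [-1, 0, 0, 0, 0], [-1, 0, 0, 0, 0], [-1, 0, 0, 0, 0], [-1, 0, 0, 0, 0], [-1, 0, 0, 0, 0], [-1, 0, 0, 0, 0]]
  force: 60

```text
clock: 5.95
position: [0.4774, 0.3344, 0.0778]
ee_rot: [-0.0, 0.994, -0.11, 0.001]
contact_force: [-0.7, -0.8, 3.0]
width: 0.0091
```

Run:
```python
from st import *
st()
p=cams.get_image('wrist');save(p,'wrist3')
```

```text
t 5.95 pos [0.4774 0.3344 0.0778] yaw -0.221 z [ 1.2e-03  5.0e-04 -1.0e+00] F [-0.74 -0.82  3.01] M [-0.037 -0.053  0.016] w 0.0091 q [ 0.49  0.41  1.71 -0.    1.02  0.71]
```

View pics/wrist3.png

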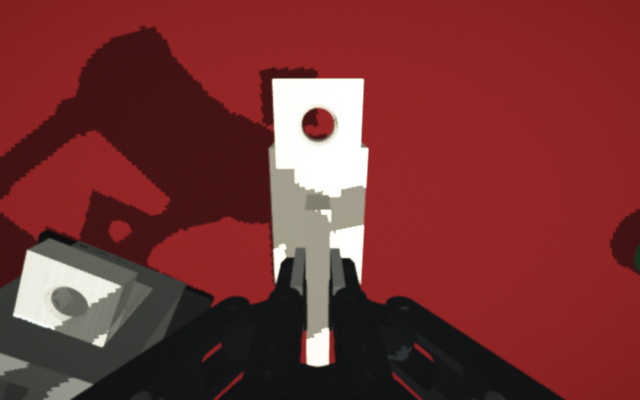

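Request:
carry_out:
  rows:
    - [[-1, 0, 0, 1.5, 0], [-1, 0, 0, 2.5, 0], [-1, 0, 0, 3, 0], [-1, 0, 0, 3, 0], [-1, 0, 0, 3, 0], [-1, 0, 0, 1, 0], [-1, 0, 0, 0, 0], [-1, 0, 0, 0, 0]]

```text
clock: 6.8
position: [0.4759, 0.3336, 0.2155]
ee_rot: [0.001, 0.994, -0.11, -0.001]
contact_force: [-0.4, -0.3, -1.9]
width: 0.0091
```

Run:
```python
from st import *
st()
p=cams.get_image('wrist');save(p,'wrist4')
for t in ['cassette_bore','dock']: print(t,[(b['xy'],b['confidence']) for b in finder.boxes_of(p,t)])
p=cams.get_image('top');save(p,'top4')
```

```text
t 6.8 pos [0.4759 0.3336 0.2155] yaw -0.221 z [-0.0028 -0.0016 -1.    ] F [-0.41 -0.28 -1.93] M [-0.04  -0.    -0.029] w 0.0091 q [ 0.49  0.3   1.52 -0.    1.33  0.71]
cassette_bore [([320.7, 158.1], 0.96), ([590.9, 341.9], 0.64)]
dock [([151.2, 271.2], 0.58), ([406.1, 384.8], 0.47)]
```

View pics/wrist4.png

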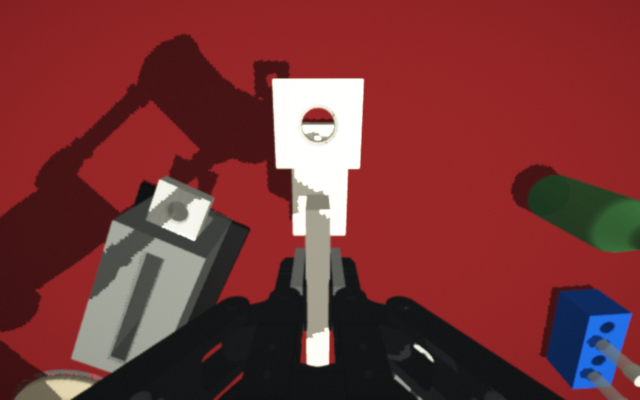

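View pics/top4.png

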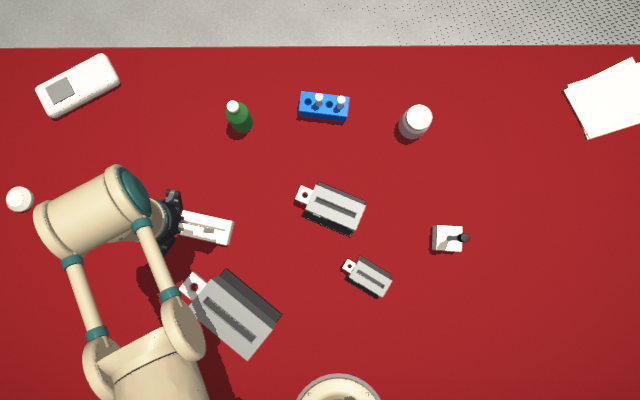

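Request:
carry_out:
  rows:
    - [[-1, 0.5, -2, 0, -0.018], [-1, 0.5, -3.3, 0, -0.018], [-1, 0.5, -3.3, 0, -0.018], [-1, 0.5, -3.3, 0, -0.018], [-1, 0.5, -3.3, 0, -0.018], [-1, 0.5, -3.3, 0, -0.018], [-1, 0.5, -3.3, 0, -0.018], [-1, 0.5, -3.3, 0, -0.018], [-1, 0.5, -3.3, 0, -0.018], [-1, 0.5, -3.3, 0, -0.018], [-1, 0, 0, 0, 0], [-1, 0, 0, 0, 0]]

```text
clock: 8.2
position: [0.5266, 0.0168, 0.2166]
ee_rot: [-0.0, 0.98, -0.2, -0.001]
contact_force: [-0.2, 0.3, -2.5]
width: 0.0089
```

Request:
carry_out:
  rows:
    - [[-1, 0, 0, 0, 0]]

```text
clock: 8.3
position: [0.5265, 0.0179, 0.2168]
ee_rot: [-0.0, 0.98, -0.199, -0.001]
contact_force: [-0.2, -0.0, -1.3]
width: 0.009
```

Run:
```python
from st import *
st()
p=cams.get_image('wrist');save(p,'wrist5')
st()
p=cams.get_image('scene');save(p,'scene5')
cv2.imwrite('pics/scene5z.png',cv2.cvtColor(cv2.resize(p['image'][100:260,220:380],None,fx=3.5,fy=3.5,interpolation=cv2.INTER_CUBIC),cv2.COLOR_RGB2BGR))
```

```text
t 8.3 pos [0.5265 0.0179 0.2168] yaw -0.4006 z [-1.1e-03  8.0e-04 -1.0e+00] F [-0.18 -0.02 -1.28] M [-0.012  0.029  0.031] w 0.009 q [-0.1   0.21  1.63  0.    1.3   0.3 ]
t 8.35 pos [0.5265 0.0182 0.217 ] yaw -0.4 z [-7.e-04  6.e-04 -1.e+00] F [-0.38  0.13 -1.53] M [-0.001  0.019  0.002] w 0.0091 q [-0.1   0.21  1.63  0.    1.3   0.3 ]
```

View pics/wrist5.png

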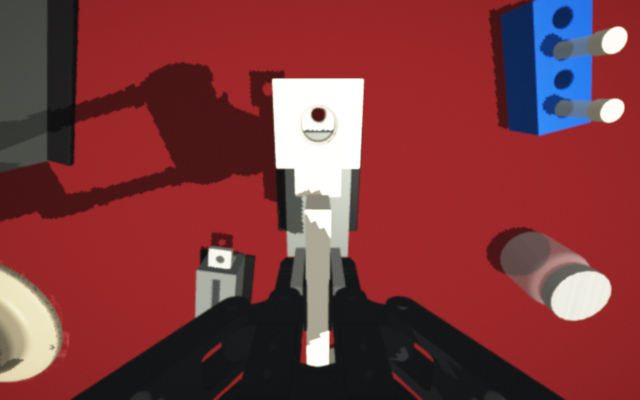

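View pics/scene5z.png

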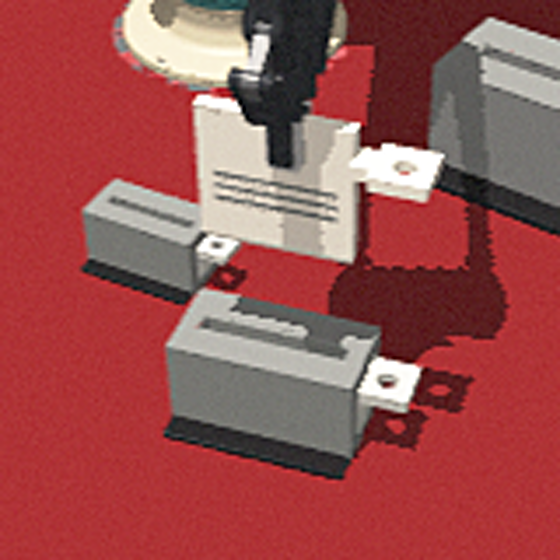

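The wrist view shows the station's hole at (318,115) through the cassette's hole at (319,124). The holes are nearly in line; I'll quantify the offset.

```bash
cat > al.py <<'E'
from st import *
import sys
p=cams.get_image('wrist');st();s=telemetry.get_state()
im=p['image'];save(p,sys.argv[1])
cv2.imwrite('pics/'+sys.argv[1]+'z.png',cv2.cvtColor(cv2.resize(im[60:260,240:400],None,fx=3,fy=3,interpolation=cv2.INTER_CUBIC),cv2.COLOR_RGB2BGR))
E
python3 al.py wrist6
```

```text
t 8.45 pos [0.5266 0.0182 0.2172] yaw -0.3994 z [-3.e-04  3.e-04 -1.e+00] F [ 0.14 -0.55 -1.31] M [ 0.043 -0.066  0.054] w 0.0096 q [-0.1   0.21  1.63  0.    1.3   0.3 ]
```

View pics/wrist6z.png

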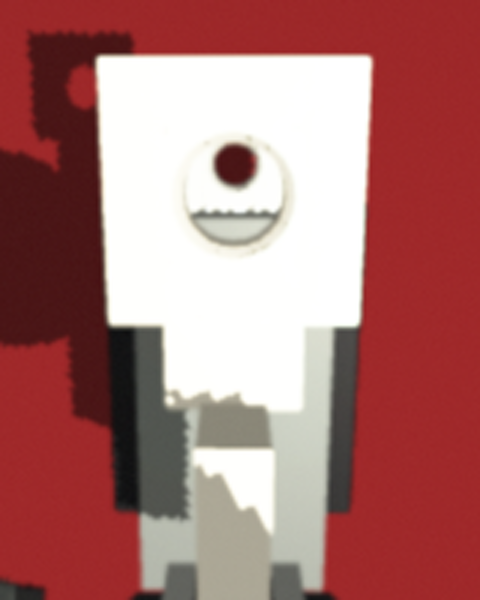

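Run:
```python
from st import *
p=cams.get_image('wrist')
f=lambda x,y:((x+.5)/3-.5+240,(y+.5)/3-.5+60)
z=telemetry.get_state()['position'][2]-.0678+.080
a=atz(p,f(237,193),z);b=atz(p,f(235,163),.055)
r=atz(p,f(295,193),z)-atz(p,f(179,193),z)
d=b-a
yw=-.40;X=np.array([np.cos(yw),np.sin(yw)]);Y=np.array([-X[1],X[0]])
print(z,'cas',a,'dock',b,'diam',np.linalg.norm(r),'d',d[:2],'x',d[:2]@X,'y',d[:2]@Y)
tcp=telemetry.get_state()['position']
print('cas bore in tool', (a[:2]-tcp[:2])@X,(a[:2]-tcp[:2])@Y)
# dock yaw from foot plate side edges etc
for q in [(108,328),(117,508),(358,330),(349,510)]: print(np.round(atz(p,f(*q),.006),4))
for q in [(137,470),(139,585),(330,450),(325,585)]: print(np.round(atz(p,f(*q),.07),4))
```

```text
0.2294960543035332 cas [0.55493314 0.08525642 0.22949605] dock [0.55293794 0.08028676 0.055     ] diam 0.016070047541162372 d [-0.00199519 -0.00496966] x 9.758410320961957e-05 y -0.005354325671810019
cas bore in tool -0.0001384719768435049 0.07280458161974065
[0.4815 0.0396 0.006 ]
[ 0.4517 -0.0318  0.006 ]
[5.72e-01 5.00e-04 6.00e-03]
[ 0.5414 -0.0708  0.006 ]
[0.4833 0.0013 0.07  ]
[ 0.4655 -0.0389  0.07  ]
[ 0.5464 -0.0175  0.07  ]
[ 0.5264 -0.0647  0.07  ]
```

Run:
```python
from st import *
p=cams.get_image('wrist')
im=p['image']
K=np.array(p['camera_matrix'])
f=lambda x,y:((x+.5)/3-.5+240,(y+.5)/3-.5+60)
# segment white lug
m=((im[:,:,1]>200)).astype(np.uint8)
c,_=cv2.findContours(m[60:260,240:400],cv2.RETR_CCOMP,cv2.CHAIN_APPROX_NONE)
c=sorted(c,key=cv2.contourArea)[::-1]
for k in c[:4]: print(cv2.contourArea(k),cv2.boundingRect(k)); 
img=np.array([f(*q) for q in [(96,56),(373,56),(361,326),(108,326)]])
obj=np.array([[-18,98,80],[18,98,80],[18,62,80],[-18,62,80]],float)/1000
ok,rv,tv=cv2.solvePnP(obj,img,K,None,flags=cv2.SOLVEPNP_IPPE)
Rc=rot(p['attitude'])@cv2.Rodrigues(rv)[0]; t=np.array(p['eye'])+rot(p['attitude'])@tv[:,0]
print('R',np.round(Rc,3)); 
print('cas origin',t,'bore',t+Rc@np.array([0,.08,.08]))
tcp=telemetry.get_state()['position'];print(tcp)
# with fixed attitude, fit translation only & yaw
from scipy.optimize import least_squares
for hole in (0,1):
    def res(x):
        M=R.from_euler('z',x[3]).as_matrix()
        r=[proj(p,x[:3]+M@o)-i for o,i in zip(obj,img)]
        if hole: r.append(proj(p,x[:3]+M@np.array([0,.08,.08]))-np.array(f(237,193)))
        return np.ravel(r)
    s=least_squares(res,[.52,.01,.15,-.4]);print(s.x,np.round(s.fun,1))
```

```text
9898.5 (32, 19, 92, 160)
313.5 (62, 68, 34, 15)
218.5 (70, 46, 17, 18)
63.0 (67, 74, 22, 5)
R [[ 0.921 -0.37  -0.12 ]
 [-0.389 -0.871 -0.301]
 [ 0.007  0.324 -0.946]]
cas origin [0.52120367 0.00711528 0.30716725] bore [ 0.48199914 -0.08663592  0.25743076]
[0.52673301 0.01803858 0.21731737]
[ 0.52333904  0.0112611   0.15155638 -0.40026994] [ 0.1 -0.1 -0.1 -0.2 -0.2  0.1  0.2  0.2]
[ 0.52344989  0.01133051  0.15145945 -0.4001849 ] [ 0.3 -0.4  0.1 -0.4 -0.1 -0.2  0.4 -0.1 -0.7  1.2]
```

Request:
carry_out:
  rows:
    - [[-1, -0.16, -0.37, -2.4, 0], [-1, 0, 0, -2.4, 0], [-1, 0, 0, -2.4, 0], [-1, 0, 0, 0, 0], [-1, 0, 0, 0, 0], [-1, 0, 0, 0, 0]]

```text
clock: 9.15
position: [0.5265, 0.0136, 0.1467]
ee_rot: [-0.0, 0.98, -0.199, 0.001]
contact_force: [0.6, 0.6, -1.1]
width: 0.0091
```

```bash
python3 al.py wrist7
python3 - <<'E'
from st import *
p=cams.get_image('top');save(p,'top7')
z=lambda im,a,b,c,d,k:cv2.cvtColor(cv2.resize(im[a:b,c:d],None,fx=k,fy=k,interpolation=cv2.INTER_CUBIC),cv2.COLOR_RGB2BGR)
cv2.imwrite('pics/top7z.png',z(p['image'],140,280,240,400,4))
p=cams.get_image('scene');save(p,'scene7');cv2.imwrite('pics/scene7z.png',z(p['image'],110,250,240,380,4.2))
st()
E
```

```text
t 9.2 pos [0.5265 0.0135 0.1469] yaw -0.4007 z [ 3.2e-03 -4.0e-04 -1.0e+00] F [ 0.27  0.27 -1.54] M [0.    0.027 0.011] w 0.0096 q [-0.11  0.27  1.74 -0.    1.13  0.29]
t 9.3 pos [0.5262 0.0134 0.1466] yaw -0.4009 z [ 2.6e-03 -3.0e-04 -1.0e+00] F [ 0.14  0.44 -0.36] M [-0.025  0.006  0.007] w 0.0093 q [-0.11  0.27  1.74 -0.    1.13  0.29]
```

View pics/wrist7z.png

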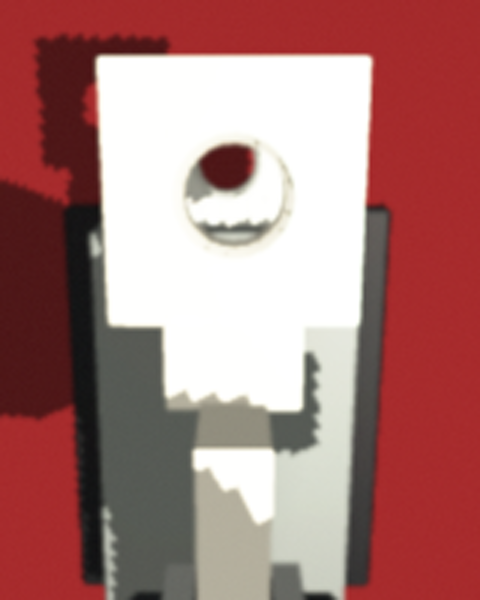

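View pics/top7z.png

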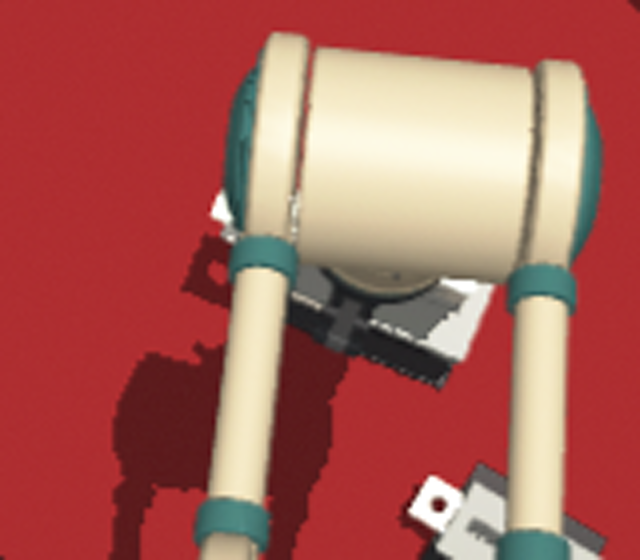

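View pics/scene7z.png

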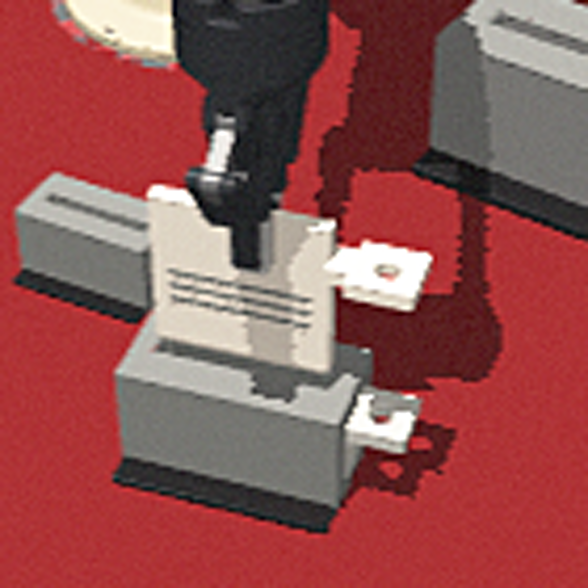

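Run:
```python
from st import *
p=cams.get_image('wrist')
f=lambda x,y:((x+.5)/3-.5+240,(y+.5)/3-.5+60)
tcp=telemetry.get_state()['position'];yw=-.40;X=np.array([np.cos(yw),np.sin(yw)]);Y=np.array([-X[1],X[0]])
b=atz(p,f(228,166),.055)
for zz in (tcp[2]-.0678+.08,tcp[2]-.0658+.08):
    a=atz(p,f(237,193),zz);d=(b-a)[:2];print('wrist cas',a,'dock',b,'x',d@X,'y',d@Y)
L=[np.round(atz(p,f(*q),.07),4) for q in [(107,360),(107,590),(359,330),(347,580)]];print(L)
p=cams.get_image('scene')
g=lambda x,y:((x+.5)/4.2-.5+240,(y+.5)/4.2-.5+110)
b2=atz(p,g(384,411),.055)
a2=atz(p,g(388,270),tcp[2]-.0668+.08);d=(b2-a2)[:2]
print('scene cas',a2,'dock',b2,'x',d@X,'y',d@Y)
print('proj check dock bore', (proj(p,[.5535,.0797,.055])-[240,110])*4.2, 'cas', (proj(p,list(a[:2])+[a[2]])-[240,110])*4.2)
print('dock corner proj',[np.round((proj(p,list(np.array([.5224,.0059])+X*sx+Y*sy)+[.07])-[240,110])*4.2) for sx,sy in [(.032,-.065),(.032,.065)]])
```

```text
wrist cas [0.55452124 0.08041224 0.15860246] dock [0.55230183 0.07897138 0.055     ] x -0.0014831175470852655 y -0.0021913914203619315
wrist cas [0.55457343 0.08057201 0.16060246] dock [0.55230183 0.07897138 0.055     ] x -0.0014689680224456404 y -0.002358882322000041
[array([0.507 , 0.0489, 0.07  ]), array([ 0.4793, -0.0089,  0.07  ]), array([0.567 , 0.0316, 0.07  ]), array([ 0.5399, -0.0315,  0.07  ])]
scene cas [0.55738742 0.08007673 0.15960246] dock [0.5529331  0.08184011 0.055     ] x -0.004789394737047479 y -0.0001104150505910875
proj check dock bore [378.68196567 410.33365903] cas [386.75902214 263.37798122]
dock corner proj [array([112., 373.]), array([336., 424.])]
```

Run:
```python
from h import *
i=cv2.imread('pics/wrist3.png');cv2.imwrite('pics/wrist3z.png',cv2.resize(i[60:380,240:400],None,fx=2.8,fy=2.8,interpolation=cv2.INTER_CUBIC)[:900])
cv2.imwrite('pics/wrist3a.png',cv2.resize(i[60:240,240:400],None,fx=3.3,fy=3.3,interpolation=cv2.INTER_CUBIC))
cv2.imwrite('pics/wrist3b.png',cv2.resize(i[230:390,260:380],None,fx=3.5,fy=3.5,interpolation=cv2.INTER_CUBIC))
```

```text
(no output)
```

View pics/wrist3a.png

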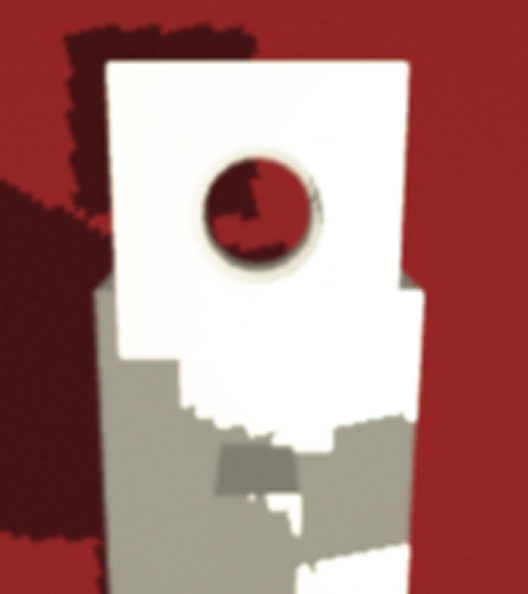

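View pics/wrist3b.png

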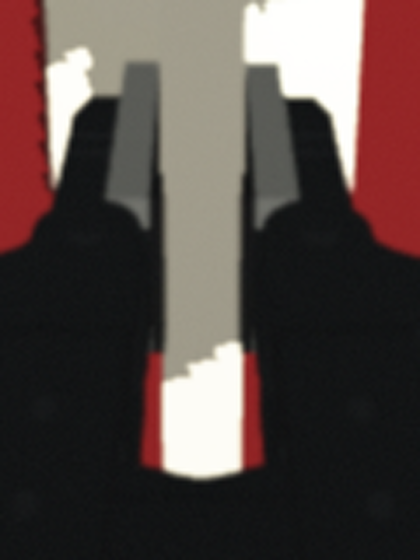

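Run:
```python
from st import *
p=cams.get_image('wrist');s=telemetry.get_state();M=rot(s['ee_rot'])
e_t=M.T@(np.array(p['eye'])-s['position']);R_t=M.T@rot(p['attitude']);print('eye in tool',e_t)
print(np.round(R_t,4), 'tilt',np.arctan2(R_t[1,2],R_t[2,2]))
# ideal wrist3 pose: tool z straight down
yw=-.221;X=np.array([np.cos(yw),np.sin(yw),0]);Yc=np.array([-X[1],X[0],0])
for tz in ([.0012,.0005,-1],[0,0,-1]):
    z=np.array(tz)/np.linalg.norm(tz);x=X-z*(X@z);x/=np.linalg.norm(x);T=np.c_[x,np.cross(z,x),z]
    q=dict(p);q['eye']=np.array([.4774,.3344,.0778])+T@e_t;q['attitude']=T@R_t
    f=lambda x,y:((x+.5)/3.3-.5+240,(y+.5)/3.3-.5+60)
    o=np.array([.4774,.3344,0])
    def rep(n,uv,zz):
        a=atz(q,f(*uv),zz);print(n,np.round(a,4),'x',round((a-o)@X,4),'y',round((a-o)@Yc,4))
    rep('bore',(257,214),.09)
    rep('lugFL',(105,62),.09);rep('lugFR',(409,62),.09);rep('lugNL',(119,358),.09)
    rep('standL',(94,291),.035);rep('standR',(424,291),.035)
    rep('topend',(257,494),.11);rep('neckend',(258,445),.09)
```

```text
eye in tool [-0.00053243 -0.08383477 -0.1429873 ]
[[ 1.000e+00 -1.300e-03  3.000e-04]
 [ 1.100e-03  9.460e-01  3.242e-01]
 [-7.000e-04 -3.242e-01  9.460e-01]] tilt 0.33020946310447047
bore [0.493  0.4053 0.09  ] x -0.0004 y 0.0726
lugFL [0.479  0.4268 0.09  ] x -0.0187 y 0.0905
lugFR [0.5148 0.4187 0.09  ] x 0.018 y 0.0904
lugNL [0.4711 0.3912 0.09  ] x -0.0186 y 0.0541
standL [0.4598 0.3939 0.035 ] x -0.0302 y 0.0542
standR [0.519  0.3805 0.035 ] x 0.0305 y 0.0541
topend [0.4862 0.3758 0.11  ] x -0.0004 y 0.0423
neckend [0.4863 0.3754 0.09  ] x -0.0003 y 0.042
bore [0.493  0.4053 0.09  ] x -0.0004 y 0.0726
lugFL [0.479  0.4268 0.09  ] x -0.0187 y 0.0905
lugFR [0.5148 0.4187 0.09  ] x 0.018 y 0.0904
lugNL [0.4711 0.3912 0.09  ] x -0.0186 y 0.0541
standL [0.4597 0.3938 0.035 ] x -0.0303 y 0.0541
standR [0.5189 0.3805 0.035 ] x 0.0304 y 0.0541
topend [0.4863 0.3758 0.11  ] x -0.0004 y 0.0423
neckend [0.4864 0.3754 0.09  ] x -0.0002 y 0.042
```

The estimates disagree by 1 to 2 mm along y, so I'll take a compromise correction and feel the way in.

Request:
carry_out:
  rows:
    - [[-1, -0.1, -0.06, 0, 0], [-1, 0, 0, 0, 0], [-1, 0, 0, -0.4, 0], [-1, 0, 0, -0.4, 0], [-1, 0, 0, 0, 0], [-1, 0, 0, 0, 0]]

```text
clock: 10.05
position: [0.5241, 0.0129, 0.137]
ee_rot: [0.0, 0.98, -0.199, -0.0]
contact_force: [0.2, 0.3, -2.1]
width: 0.009
```

```bash
python3 al.py wrist8
python3 - <<'E'
from st import *
st()
p=cams.get_image('scene')
z=lambda im,a,b,c,d,k:cv2.cvtColor(cv2.resize(im[a:b,c:d],None,fx=k,fy=k,interpolation=cv2.INTER_CUBIC),cv2.COLOR_RGB2BGR)
cv2.imwrite('pics/scene8z.png',z(p['image'],140,250,260,350,6))
E
```

```text
t 10.1 pos [0.5243 0.0128 0.1372] yaw -0.401 z [-2.e-04 -0.e+00 -1.e+00] F [-0.24 -0.69 -1.58] M [-0.023 -0.015 -0.001] w 0.009 q [-0.11  0.27  1.76 -0.    1.11  0.29]
t 10.1 pos [0.5243 0.0128 0.1372] yaw -0.401 z [-2.e-04 -0.e+00 -1.e+00] F [-0.24 -0.69 -1.58] M [-0.023 -0.015 -0.001] w 0.009 q [-0.11  0.27  1.76 -0.    1.11  0.29]
```

View pics/scene8z.png

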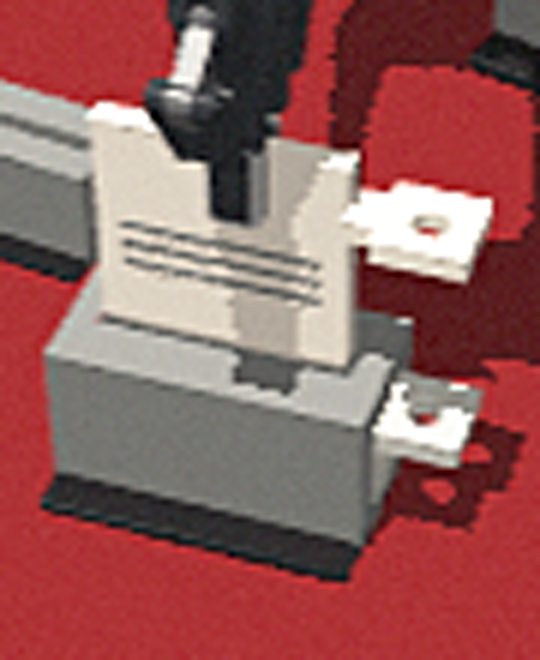

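View pics/wrist8z.png

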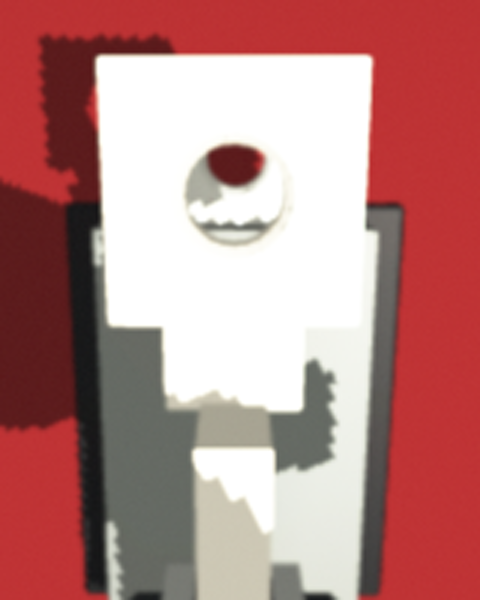

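Request:
carry_out:
  rows:
    - [[-1, 0, 0, -0.3, 0], [-1, 0, 0, -0.3, 0], [-1, 0, 0, 0, 0]]

```text
clock: 10.45
position: [0.5239, 0.0129, 0.1308]
ee_rot: [0.0, 0.98, -0.199, -0.0]
contact_force: [0.5, 0.4, -2.1]
width: 0.0087
```

```bash
python3 -c "
from st import *
st()"
```

```text
t 10.45 pos [0.5239 0.0129 0.1308] yaw -0.401 z [-1.e-03  1.e-04 -1.e+00] F [ 0.49  0.39 -2.12] M [-0.01   0.038 -0.048] w 0.0087 q [-0.11  0.28  1.77 -0.    1.1   0.29]
```

Request:
carry_out:
  rows:
    - [[-1, 0, 0, -0.3, 0], [-1, 0, 0, -0.3, 0], [-1, 0, 0, -0.3, 0], [-1, 0, 0, 0, 0]]

```text
clock: 10.85
position: [0.5239, 0.0129, 0.1218]
ee_rot: [0.0, 0.98, -0.199, -0.001]
contact_force: [0.3, 0.2, -2.0]
width: 0.0091
```

```bash
python3 -c "
from st import *
st()"
```

```text
t 10.85 pos [0.5239 0.0129 0.1218] yaw -0.401 z [-1.1e-03  1.0e-04 -1.0e+00] F [ 0.34  0.2  -2.04] M [-0.043 -0.016  0.081] w 0.0091 q [-0.11  0.29  1.78 -0.    1.07  0.29]
```

Inside the slot with no contact force. Continuing down to a TCP height of about 0.094.

Request:
carry_out:
  rows:
    - [[-1, 0, 0, -0.5, 0], [-1, 0, 0, -0.5, 0], [-1, 0, 0, -0.5, 0], [-1, 0, 0, -0.5, 0], [-1, 0, 0, 0, 0], [-1, 0, 0, 0, 0]]

```text
clock: 11.45
position: [0.5242, 0.0128, 0.1021]
ee_rot: [0.0, 0.98, -0.199, -0.0]
contact_force: [0.3, -0.1, -1.4]
width: 0.0091
```

```bash
python3 -c "
from st import *
st()"
```

```text
t 11.45 pos [0.5242 0.0128 0.1021] yaw -0.401 z [-3.e-04 -0.e+00 -1.e+00] F [ 0.27 -0.09 -1.41] M [-0.014  0.095 -0.072] w 0.0091 q [-0.11  0.31  1.81 -0.    1.03  0.29]
```

Request:
carry_out:
  rows:
    - [[-1, 0, 0, -0.3, 0], [-1, 0, 0, -0.3, 0], [-1, 0, 0, -0.2, 0], [-1, 0, 0, 0, 0], [-1, 0, 0, 0, 0]]

```text
clock: 11.95
position: [0.5243, 0.0128, 0.0943]
ee_rot: [0.0, 0.98, -0.199, 0.0]
contact_force: [0.2, 0.1, -1.1]
width: 0.0091
```

```bash
python3 -c "
from st import *
st()"; python3 al.py wrist9;  python3 - <<'E'
from st import *
p=cams.get_image('scene')
z=lambda im,a,b,c,d,k:cv2.cvtColor(cv2.resize(im[a:b,c:d],None,fx=k,fy=k,interpolation=cv2.INTER_CUBIC),cv2.COLOR_RGB2BGR)
cv2.imwrite('pics/scene9z.png',z(p['image'],140,250,260,350,6))
E
```

```text
t 11.95 pos [0.5243 0.0128 0.0943] yaw -0.4009 z [ 0.e+00 -1.e-04 -1.e+00] F [ 0.17  0.1  -1.13] M [-0.005 -0.011  0.018] w 0.0091 q [-0.11  0.32  1.82 -0.    1.01  0.29]
t 12.0 pos [0.5244 0.0129 0.0944] yaw -0.401 z [ 3.e-04 -1.e-04 -1.e+00] F [-0.76  0.26 -2.88] M [-0.039  0.021  0.011] w 0.0088 q [-0.11  0.32  1.82 -0.    1.01  0.29]
```

View pics/wrist9z.png

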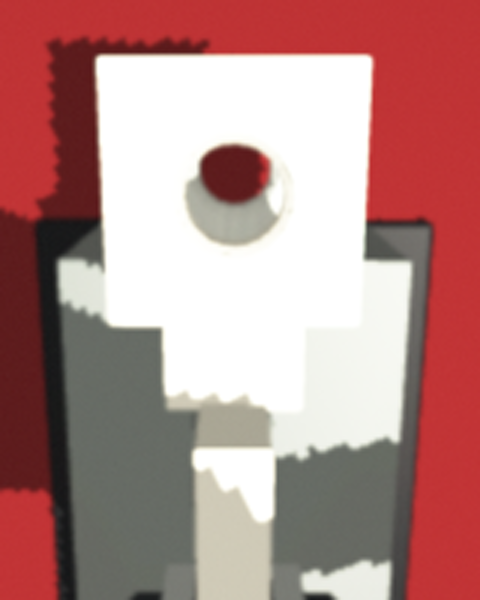

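View pics/scene9z.png

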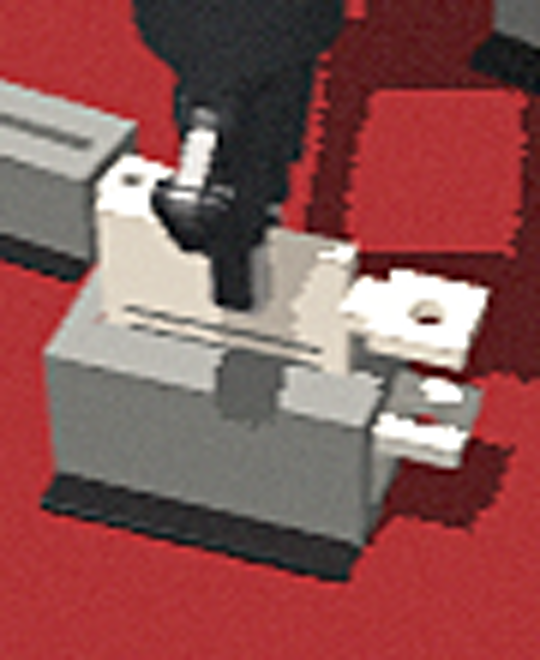

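The cassette is in the slot and about 1.5 mm short of home. I'll press it down gently.

Request:
carry_out:
  rows:
    - [[-1, 0, 0, -0.15, 0], [-1, 0, 0, -0.15, 0], [-1, 0, 0, 0, 0], [-1, 0, 0, 0, 0]]

```text
clock: 12.45
position: [0.5247, 0.0128, 0.0928]
ee_rot: [0.0, 0.98, -0.199, 0.001]
contact_force: [-1.7, -0.4, 7.8]
width: 0.0093
```

```bash
python3 -c "
from st import *
st()"
```

```text
t 12.45 pos [0.5247 0.0128 0.0928] yaw -0.401 z [ 1.4e-03 -3.0e-04 -1.0e+00] F [-1.74 -0.4   7.8 ] M [0.074 0.449 0.025] w 0.0093 q [-0.11  0.32  1.82 -0.    1.    0.29]
```

Request:
carry_out:
  rows:
    - [[-1, 0, 0, -0.1, 0], [-1, 0, 0, 0, 0], [1, 0, 0, 0, 0], [1, 0, 0, 0, 0], [1, 0, 0, 0, 0], [1, 0, 0, 0, 0], [1, 0, 0, 0, 0], [1, 0, 0, 0.5, 0], [1, 0, 0, 1.5, 0], [1, 0, 0, 3, 0], [1, 0, 0, 4, 0], [1, 0, 0, 4, 0]]

```text
clock: 13.65
position: [0.5239, 0.0129, 0.2216]
ee_rot: [0.0, 0.98, -0.199, -0.0]
contact_force: [1.8, -1.2, 0.3]
width: 0.085
```

```bash
python3 -c "
from st import *
st()"; python3 al.py wrist10;  python3 - <<'E'
from st import *
p=cams.get_image('scene')
z=lambda im,a,b,c,d,k:cv2.cvtColor(cv2.resize(im[a:b,c:d],None,fx=k,fy=k,interpolation=cv2.INTER_CUBIC),cv2.COLOR_RGB2BGR)
cv2.imwrite('pics/scene10z.png',z(p['image'],140,250,260,350,6))
E
```

```text
t 13.65 pos [0.5239 0.0129 0.2216] yaw -0.401 z [-8.e-04  1.e-04 -1.e+00] F [ 1.79 -1.22  0.32] M [ 0.014 -0.021  0.033] w 0.085 q [-0.11  0.21  1.63  0.    1.31  0.29]
t 13.7 pos [0.5281 0.0125 0.229 ] yaw -0.4009 z [ 0.0129 -0.0014 -0.9999] F [ 2.46 -0.11  4.26] M [-0.012 -0.092  0.024] w 0.0855 q [-0.11  0.2   1.62 -0.    1.31  0.29]
```

View pics/wrist10.png

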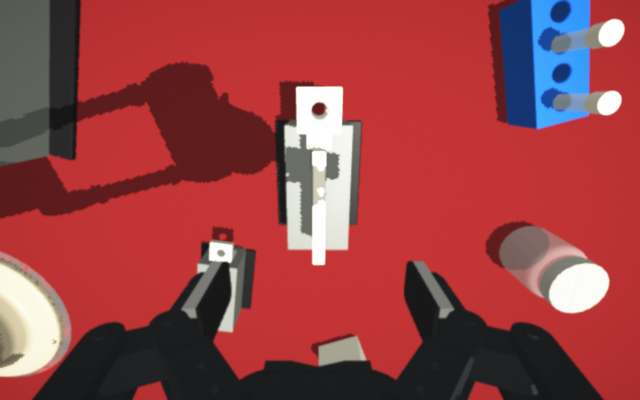

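View pics/scene10z.png

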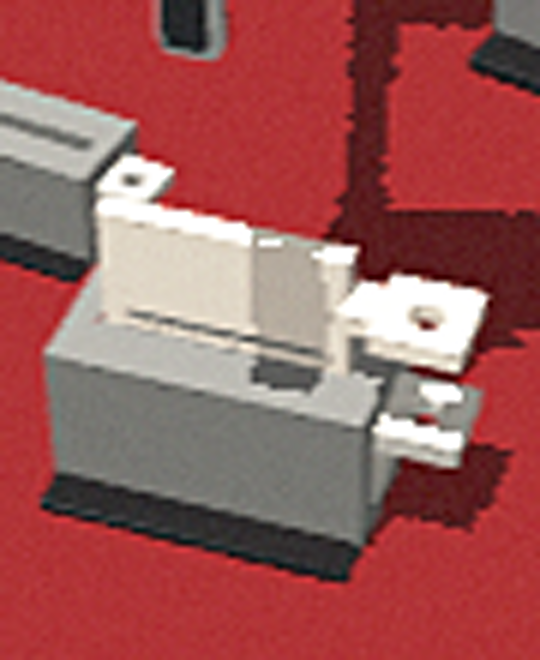

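The views show the cassette seated upright, with its lug over the station's lug and its hole at (319,108) in the wrist view. I'll take one settled measurement of the bore, then go to the pin.

Request:
carry_out:
  rows:
    - [[1, 0, 0, 0, 0], [1, 0, 0, 0, 0], [1, 0, 0, 0, 0]]

```text
clock: 14.05
position: [0.5233, 0.0129, 0.2187]
ee_rot: [0.0, 0.98, -0.199, -0.002]
contact_force: [-0.4, -0.4, -0.5]
width: 0.0854
```

Run:
```python
from st import *
st()
p=cams.get_image('wrist');im=p['image']
cv2.imwrite('pics/w11z.png',cv2.cvtColor(cv2.resize(im[75:275,270:370],None,fx=3,fy=3,interpolation=cv2.INTER_CUBIC),cv2.COLOR_RGB2BGR))
p2=cams.get_image('top');im=p2['image'];save(p2,'top11')
cv2.imwrite('pics/top11z.png',cv2.cvtColor(cv2.resize(im[160:260,280:380],None,fx=5,fy=5,interpolation=cv2.INTER_CUBIC),cv2.COLOR_RGB2BGR))
import pickle;pickle.dump((p,p2),open('w11.pkl','wb'))
```

```text
t 14.05 pos [0.5233 0.0129 0.2187] yaw -0.401 z [-3.3e-03  3.0e-04 -1.0e+00] F [-0.4  -0.44 -0.47] M [ 0.005 -0.048  0.072] w 0.0854 q [-0.11  0.21  1.63 -0.    1.31  0.29]
```

View pics/w11z.png

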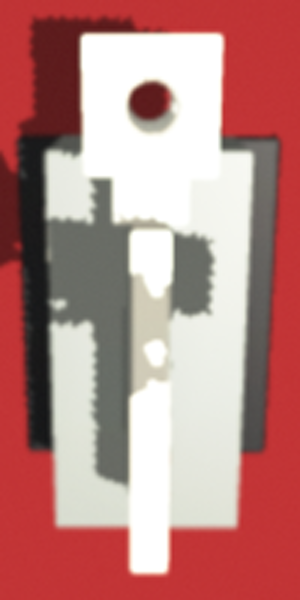

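View pics/top11z.png

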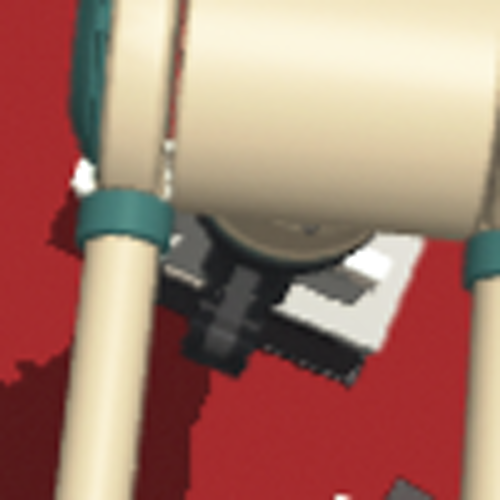

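Run:
```python
from h import *
import pickle
p,_=pickle.load(open('w11.pkl','rb'))
f=lambda x,y:((x+.5)/3-.5+270,(y+.5)/3-.5+75)
print('bore',atz(p,f(152,105),.105))
L=[atz(p,f(*q),.105) for q in [(81,34),(222,34),(220,177),(83,177)]];print('lug ctr',sum(L)/4, np.linalg.norm(L[0]-L[1]),np.linalg.norm(L[0]-L[3]))
a=atz(p,f(150,229),.125);b=atz(p,f(149,572),.125);print('slab',a,b,np.linalg.norm(a-b),(a+b)/2)
c=[atz(p,f(*q),.07) for q in [(44,150),(252,150),(238,527),(56,527)]];print('dock',sum(c)/4)
```

```text
bore [0.55325316 0.0797753  0.105     ]
lug ctr [0.55290208 0.07929776 0.105     ] 0.03693251433627179 0.03683864808903674
slab [0.54105124 0.05249352 0.125     ] [ 0.50148041 -0.04044821  0.125     ] 0.1010149251643567 [0.52126583 0.00602266 0.125     ]
dock [0.52091944 0.00638237 0.07      ]
```

Request:
carry_out:
  rows:
    - [[1, -0.5, -2, 0, 0], [1, -1, -3.7, 0, 0], [1, -1, -3.7, 0, 0], [1, -1, -3.7, 0, 0], [1, -1, -3.7, 0, 0], [1, -1, -3.7, 0, 0], [1, -1, -3.7, 0, 0], [1, -1, -3.7, 0, 0], [1, 0, 0, 0, 0], [1, 0, 0, 0, 0], [1, 0, 0, 0, 0]]

```text
clock: 15.25
position: [0.4492, -0.2651, 0.2198]
ee_rot: [-0.001, 0.98, -0.199, -0.0]
contact_force: [0.4, 0.0, 0.3]
width: 0.0856
```

Run:
```python
from st import *
st()
p=cams.get_image('wrist');im=p['image'];save(p,'w12')
p2=cams.get_image('top');im=p2['image']
cv2.imwrite('pics/top12z.png',cv2.cvtColor(cv2.resize(im[160:260,280:380],None,fx=5,fy=5,interpolation=cv2.INTER_CUBIC),cv2.COLOR_RGB2BGR))
import pickle;pickle.dump((p,p2),open('w12.pkl','wb'))
```

```text
t 15.25 pos [ 0.4492 -0.2651  0.2198] yaw -0.4005 z [-7.0e-04  1.5e-03 -1.0e+00] F [0.39 0.02 0.28] M [-0.019 -0.034  0.011] w 0.0856 q [-0.67  0.2   1.63  0.    1.31 -0.27]
```

View pics/w12.png

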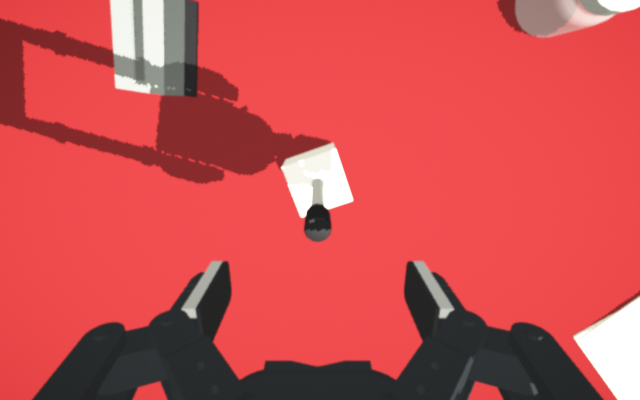

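View pics/top12z.png

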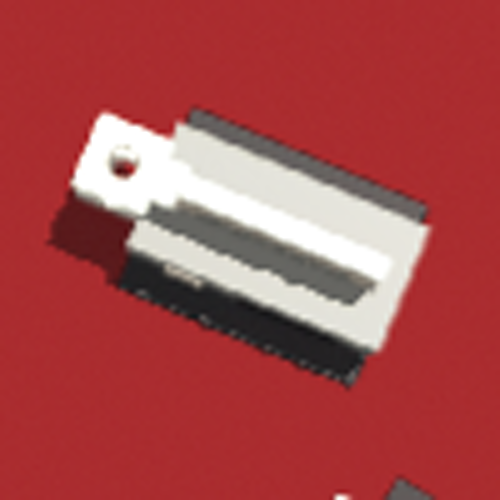

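Run:
```python
from h import *
import pickle
p,p2=pickle.load(open('w12.pkl','rb'))
f=lambda x,y:((x+.5)/5-.5+280,(y+.5)/5-.5+160)
print('top bore',atz(p2,f(124,160),.105))
print('slab',atz(p2,f(388,268),.125), 'lug', sum(atz(p2,f(*q),.105) for q in [(103,113),(174,140),(141,216),(72,188)])/4)
for uv in [(317.5,229),(318,233)]: print('knob top',atz(p,uv,.165))
S=[atz(p,q,.045) for q in [(281,166),(333,143),(354,200),(302,217)]];print('stand',sum(S)/4)
print('shank at stand top', atz(p,(317.5,182),.045))
```

```text
top bore [0.55508676 0.07837069 0.105     ]
slab [ 0.50334431 -0.04144895  0.125     ] lug [0.55313852 0.07906693 0.105     ]
knob top [ 0.44677035 -0.26945151  0.165     ]
knob top [ 0.44588726 -0.27243904  0.165     ]
stand [ 0.44713158 -0.26858609  0.045     ]
shank at stand top [ 0.44728397 -0.26815798  0.045     ]
```

Request:
carry_out:
  rows:
    - [[1, -0.2, -0.3, -2.5, 0], [1, 0, 0, -2.5, 0], [1, 0, 0, -2.5, 0], [1, 0, 0, -1.4, 0], [1, 0, 0, 0, 0], [1, 0, 0, 0, 0]]

```text
clock: 15.95
position: [0.4478, -0.2685, 0.1317]
ee_rot: [0.0, 0.98, -0.198, 0.0]
contact_force: [0.7, 0.2, 0.9]
width: 0.0855
```

Run:
```python
from st import *
st()
p=cams.get_image('wrist');im=p['image'];save(p,'w13')
```

```text
t 15.95 pos [ 0.4478 -0.2685  0.1317] yaw -0.3996 z [ 3.e-04 -1.e-04 -1.e+00] F [0.69 0.16 0.87] M [ 0.    -0.054  0.006] w 0.0855 q [-0.67  0.27  1.77  0.    1.09 -0.27]
```

View pics/w13.png

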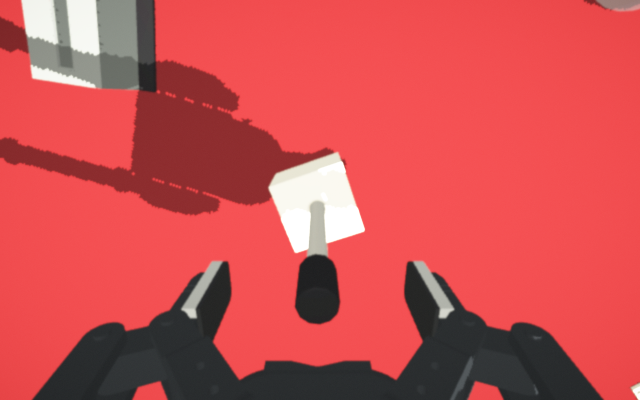

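The knob is centred between the pads at columns 296–340. After a small nudge, I'll close.

Request:
carry_out:
  rows:
    - [[1, -0.07, -0.15, 0, 0], [1, 0, 0, 0, 0], [-1, 0, 0, 0, 0], [-1, 0, 0, 0, 0], [-1, 0, 0, 0, 0], [-1, 0, 0, 0, 0], [-1, 0, 0, 0, 0], [-1, 0, 0, 0, 0], [-1, 0, 0, 0, 0]]
  force: 60

```text
clock: 16.9
position: [0.4466, -0.2707, 0.1315]
ee_rot: [0.0, 0.98, -0.199, 0.0]
contact_force: [0.3, 0.3, 2.7]
width: 0.0185
```

Request:
carry_out:
  rows:
    - [[-1, 0, 0, 1, 0], [-1, 0, 0, 2, 0], [-1, 0, 0, 2.5, 0], [-1, 0, 0, 3, 0], [-1, 0, 0, 3, 0], [-1, 0, 0, 2, 0], [-1, 0, 0, 0, 0], [-1, 0, 0, 0, 0]]

```text
clock: 17.7
position: [0.4463, -0.2704, 0.2661]
ee_rot: [-0.0, 0.98, -0.199, -0.0]
contact_force: [0.4, 1.6, -2.1]
width: 0.0185
```

Run:
```python
from st import *
st()
p=cams.get_image('wrist');im=p['image'];save(p,'w14')
p=cams.get_image('scene');im=p['image'];save(p,'s14')
```

```text
t 17.7 pos [ 0.4463 -0.2704  0.2661] yaw -0.401 z [-2.e-04  1.e-04 -1.e+00] F [ 0.43  1.57 -2.06] M [-0.01   0.023 -0.   ] w 0.0185 q [-0.68  0.18  1.55  0.    1.41 -0.28]
```

View pics/w14.png

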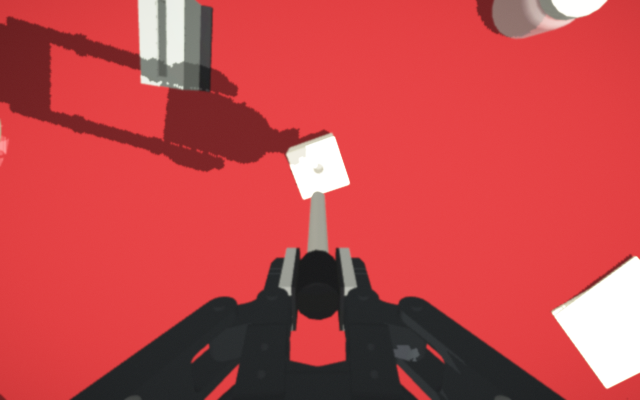

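View pics/s14.png

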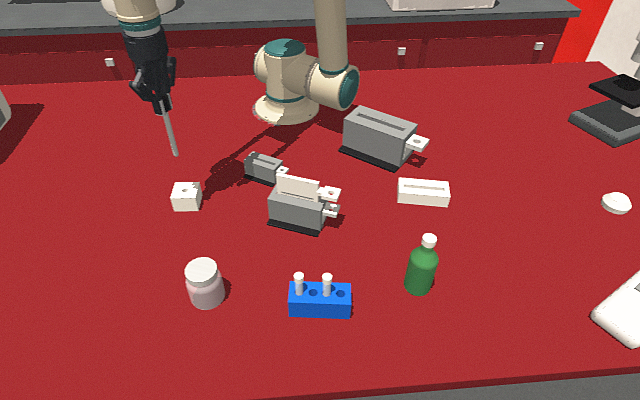

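The pin is held. The wrist view shows its tip at (318,195) and its knob top at about (318,300). I'll check the in-hand offset and tilt.

```bash
cat > pn.py <<'E'
from st import *
import sys
s=telemetry.get_state();z=s['position'][2]
p=cams.get_image('wrist');save(p,sys.argv[1])
im=p['image']
cv2.imwrite('pics/'+sys.argv[1]+'z.png',cv2.cvtColor(cv2.resize(im[100:330,250:390],None,fx=2.6,fy=2.6,interpolation=cv2.INTER_CUBIC),cv2.COLOR_RGB2BGR))
st()
yw=-.4;X=np.array([np.cos(yw),np.sin(yw)]);Y=np.array([-X[1],X[0]])
print('expected tip px',proj(p,[*s['position'][:2],z-.1165]),'shank top',proj(p,[*s['position'][:2],z+.0035]), 'knob top',proj(p,[*s['position'][:2],z+.0335]))
print('bores', proj(p,[.5532,.0795,.105]),proj(p,[.5532,.0795,.055]))
E
python3 pn.py w15
```

```text
t 17.85 pos [ 0.4458 -0.27    0.2647] yaw -0.401 z [-0.0026  0.0021 -1.    ] F [-0.82  0.5  -1.56] M [ 0.029 -0.016 -0.047] w 0.0187 q [-0.68  0.18  1.55 -0.    1.41 -0.28]
expected tip px [318.39194697 195.42465751] shank top [318.5537281  266.26699596] knob top [318.63814298 303.23143021]
bores [ 259.83961938 -365.51001304] [ 271.18830004 -275.66190062]
```

View pics/w15z.png

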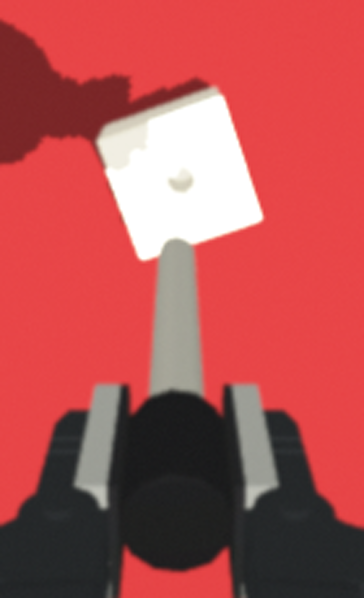

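Request:
carry_out:
  rows:
    - [[-1, 0.6, 2, 0.2, 0], [-1, 1.1, 3.7, 0, 0], [-1, 1.1, 3.7, 0, 0], [-1, 1.1, 3.7, 0, 0], [-1, 1.1, 3.7, 0, 0], [-1, 1.1, 3.7, 0, 0], [-1, 1.1, 3.7, 0, 0], [-1, 1.1, 3.7, 0, 0], [-1, 1.1, 3.7, 0, 0], [-1, 1.1, 3.2, 0, 0], [-1, 0.3, 0, 0, 0], [-1, 0, 0, 0, 0]]

```text
clock: 19.05
position: [0.5543, 0.0777, 0.2668]
ee_rot: [0.001, 0.98, -0.198, -0.001]
contact_force: [-0.2, -0.3, -1.3]
width: 0.0184
```

Request:
carry_out:
  rows:
    - [[-1, 0, 0, 0, 0], [-1, 0, 0, 0, 0], [-1, 0, 0, 0, 0]]

```text
clock: 19.35
position: [0.5543, 0.0763, 0.2683]
ee_rot: [0.0, 0.98, -0.2, -0.0]
contact_force: [0.3, -0.1, -1.5]
width: 0.0184
```

```bash
python3 pn.py w16
```

```text
t 19.4 pos [0.5544 0.0764 0.2684] yaw -0.4024 z [ 1.e-04 -2.e-04 -1.e+00] F [-0.9  -0.45  0.15] M [ 0.033 -0.023 -0.019] w 0.0187 q [ 0.01  0.23  1.47 -0.    1.44  0.42]
expected tip px [317.99920598 195.2814242 ] shank top [318.56102589 266.2850886 ] knob top [318.854118   303.32652142]
bores [315.70130714 179.04064208] [315.89808797 168.20935175]
```

View pics/w16z.png

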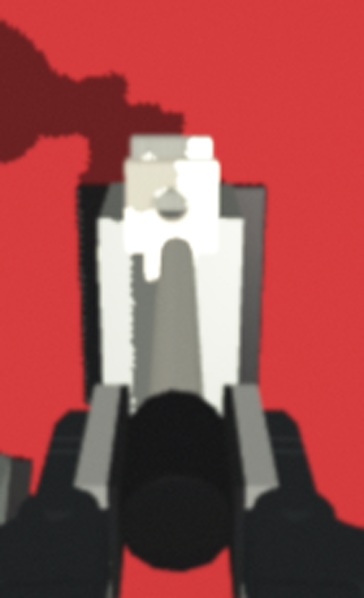

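The cassette's hole appears at (316,178.5), matching its predicted projection (315.7,179.0). I'll correct the xy position and lower the tip to just above the lug.

Request:
carry_out:
  rows:
    - [[-1, -0.12, 0.31, -1.3, 0], [-1, 0, 0, -1.3, 0], [-1, 0, 0, -1.2, 0], [-1, 0, 0, 0, 0], [-1, 0, 0, 0, 0], [-1, 0, 0, 0, 0]]

```text
clock: 20.0
position: [0.5539, 0.0804, 0.2308]
ee_rot: [-0.0, 0.98, -0.199, 0.001]
contact_force: [0.2, 0.1, -0.8]
width: 0.0188
```

```bash
python3 pn.py w17
python3 - <<'E'
from st import *
p=cams.get_image('scene');im=p['image']
cv2.imwrite('pics/s17z.png',cv2.cvtColor(cv2.resize(im[120:240,280:380],None,fx=5,fy=5,interpolation=cv2.INTER_CUBIC),cv2.COLOR_RGB2BGR))
E
```

```text
t 20.05 pos [0.5539 0.0804 0.2309] yaw -0.4011 z [ 1.3e-03 -1.0e-04 -1.0e+00] F [ 0.18  0.3  -0.79] M [ 0.039 -0.    -0.031] w 0.0184 q [ 0.02  0.25  1.54 -0.    1.35  0.42]
expected tip px [317.87091465 195.36296771] shank top [318.59252143 266.28546137] knob top [318.96905006 303.29225021]
bores [317.54549118 193.37235597] [317.44702    179.38043951]
```

View pics/w17z.png

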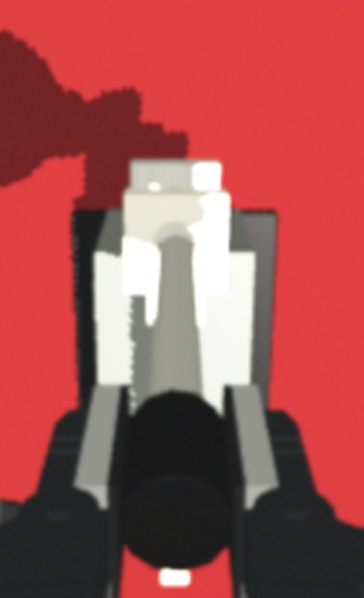

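View pics/s17z.png

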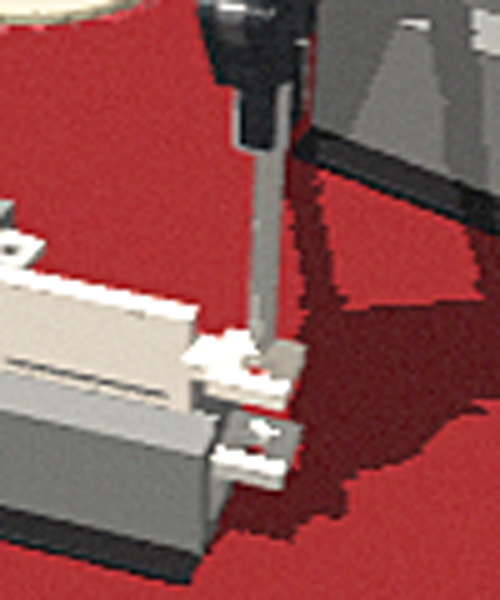

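Request:
carry_out:
  rows:
    - [[-1, -0.07, -0.05, 0, 0], [-1, 0, 0, -0.3, 0], [-1, 0, 0, -0.3, 0], [-1, 0, 0, -0.3, 0], [-1, 0, 0, -0.3, 0], [-1, 0, 0, 0, 0]]

```text
clock: 20.7
position: [0.5523, 0.0799, 0.2176]
ee_rot: [0.0, 0.98, -0.199, -0.001]
contact_force: [0.0, 0.7, -1.2]
width: 0.0181
```

```bash
python3 pn.py w18
python3 - <<'E'
from st import *
p=cams.get_image('scene');im=p['image']
cv2.imwrite('pics/s18z.png',cv2.cvtColor(cv2.resize(im[120:240,280:380],None,fx=5,fy=5,interpolation=cv2.INTER_CUBIC),cv2.COLOR_RGB2BGR))
E
```

```text
t 20.75 pos [0.5525 0.08   0.218 ] yaw -0.401 z [-7.e-04 -0.e+00 -1.e+00] F [ 0.72 -1.19 -0.92] M [-0.003  0.011  0.067] w 0.0186 q [ 0.02  0.26  1.56 -0.    1.32  0.42]
expected tip px [318.12790806 195.26332682] shank top [318.54112062 266.30549925] knob top [318.75666956 303.36406505]
bores [319.27226422 196.67517235] [319.01447728 181.57918727]
```

View pics/w18z.png

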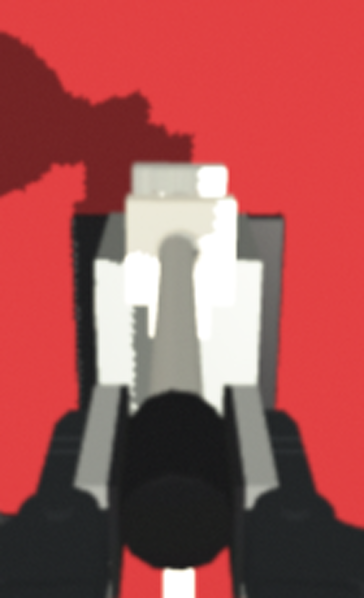

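View pics/s18z.png

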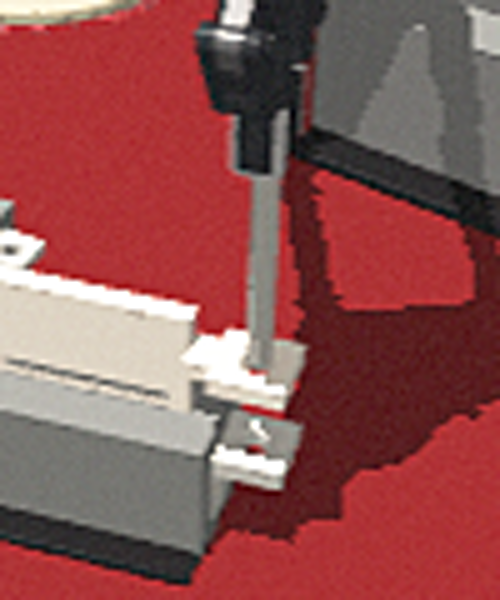

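The tip has entered the upper hole with no contact force. Continuing slowly.

Request:
carry_out:
  rows:
    - [[-1, 0.03, -0.02, -0.3, 0], [-1, 0, 0, -0.3, 0], [-1, 0, 0, -0.3, 0], [-1, 0, 0, 0, 0]]

```text
clock: 21.2
position: [0.5526, 0.0797, 0.2087]
ee_rot: [0.0, 0.98, -0.199, -0.001]
contact_force: [-0.2, -0.6, -1.0]
width: 0.0183
```

```bash
python3 -c "
from st import *
st()"
```

```text
t 21.2 pos [0.5526 0.0797 0.2087] yaw -0.401 z [-1.2e-03 -1.0e-04 -1.0e+00] F [-0.18 -0.6  -1.  ] M [-0.007 -0.024  0.037] w 0.0183 q [ 0.02  0.27  1.58 -0.    1.3   0.42]
```

Request:
carry_out:
  rows:
    - [[-1, 0, 0, -0.5, 0], [-1, 0, 0, -0.5, 0], [-1, 0, 0, -0.5, 0], [-1, 0, 0, -0.5, 0], [-1, 0, 0, -0.5, 0], [-1, 0, 0, 0, 0], [-1, 0, 0, 0, 0]]

```text
clock: 21.9
position: [0.553, 0.0797, 0.1842]
ee_rot: [0.0, 0.98, -0.199, -0.0]
contact_force: [1.0, -0.4, -0.8]
width: 0.0184
```

```bash
python3 pn.py w19
python3 - <<'E'
from st import *
p=cams.get_image('scene');im=p['image']
cv2.imwrite('pics/s19z.png',cv2.cvtColor(cv2.resize(im[120:240,280:380],None,fx=5,fy=5,interpolation=cv2.INTER_CUBIC),cv2.COLOR_RGB2BGR))
E
```

```text
t 21.95 pos [0.5531 0.0797 0.1844] yaw -0.4011 z [ 3.e-04 -0.e+00 -1.e+00] F [ 0.06 -0.85 -2.11] M [-0.004 -0.004 -0.033] w 0.0183 q [ 0.02  0.28  1.62 -0.    1.24  0.42]
expected tip px [318.02073684 195.31282022] shank top [318.58264698 266.3054715 ] knob top [318.87582021 303.34545958]
bores [318.49978213 210.27739175] [318.28935637 191.26607076]
```

View pics/s19z.png

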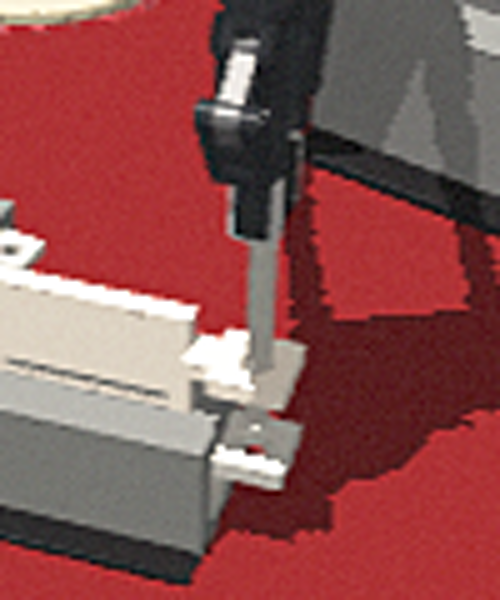

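The tip is through the upper lug and just above the lower one. Continuing gently.

Request:
carry_out:
  rows:
    - [[-1, 0, 0, -0.4, 0], [-1, 0, 0, -0.4, 0], [-1, 0, 0, -0.3, 0], [-1, 0, 0, -0.3, 0], [-1, 0, 0, -0.3, 0], [-1, 0, 0, 0, 0], [-1, 0, 0, 0, 0]]

```text
clock: 22.7
position: [0.553, 0.0798, 0.1672]
ee_rot: [0.0, 0.98, -0.199, -0.0]
contact_force: [0.6, -0.7, -0.8]
width: 0.0185
```

```bash
python3 -c "
from st import *
st()"
```

```text
t 22.7 pos [0.553  0.0798 0.1672] yaw -0.401 z [-1.e-04 -0.e+00 -1.e+00] F [ 0.56 -0.66 -0.77] M [-0.048 -0.053  0.004] w 0.0185 q [ 0.02  0.29  1.64 -0.    1.2   0.42]
```

Request:
carry_out:
  rows:
    - [[-1, 0, 0, -0.3, 0], [-1, 0, 0, -0.3, 0], [-1, 0, 0, -0.3, 0], [-1, 0, 0, 0, 0]]

```text
clock: 23.1
position: [0.5526, 0.0797, 0.1577]
ee_rot: [0.0, 0.98, -0.199, -0.001]
contact_force: [0.8, -0.2, -0.8]
width: 0.0186
```

```bash
python3 -c "
from st import *
st()"
```

```text
t 23.1 pos [0.5526 0.0797 0.1577] yaw -0.401 z [-0.0011 -0.     -1.    ] F [ 0.76 -0.18 -0.78] M [-0.015  0.035 -0.009] w 0.0186 q [ 0.02  0.3   1.66 -0.    1.18  0.42]
```

Request:
carry_out:
  rows:
    - [[-1, 0, 0, -0.4, 0], [-1, 0, 0, -0.4, 0], [-1, 0, 0, -0.4, 0], [-1, 0, 0, -0.4, 0], [-1, 0, 0, -0.4, 0], [-1, 0, 0, 0, 0], [-1, 0, 0, 0, 0], [-1, 0, 0, 0, 0], [-1, 0, 0, 0, 0]]

```text
clock: 24.0
position: [0.5532, 0.0797, 0.1385]
ee_rot: [-0.0, 0.98, -0.199, 0.0]
contact_force: [0.5, -0.3, -1.1]
width: 0.0187
```

```bash
python3 pn.py w20
python3 - <<'E'
from st import *
p=cams.get_image('scene');im=p['image'];save(p,'s20')
cv2.imwrite('pics/s20z.png',cv2.cvtColor(cv2.resize(im[130:250,270:370],None,fx=5,fy=5,interpolation=cv2.INTER_CUBIC),cv2.COLOR_RGB2BGR))
for zz in (.045,.033,.02,.01,0): print(zz,(proj(p,[.5530,.0797,zz])-[270,130])*5)
E
```

```text
t 24.05 pos [0.5532 0.0798 0.1386] yaw -0.401 z [ 6.e-04 -0.e+00 -1.e+00] F [-0.72 -0.5  -1.5 ] M [ 0.017  0.05  -0.024] w 0.0185 q [ 0.02  0.32  1.69 -0.    1.14  0.42]
expected tip px [317.92782771 195.36169385] shank top [318.58041479 266.30677072] knob top [318.92087481 303.31939876]
bores [318.47227242 235.84524428] [318.18651308 208.44500697]
0.045 [300.04799124 403.15771606]
0.033 [299.29442299 421.37563073]
0.02 [298.49152959 440.78600706]
0.01 [297.88323463 455.49186225]
0 [297.28286583 470.00609853]
```

View pics/s20z.png

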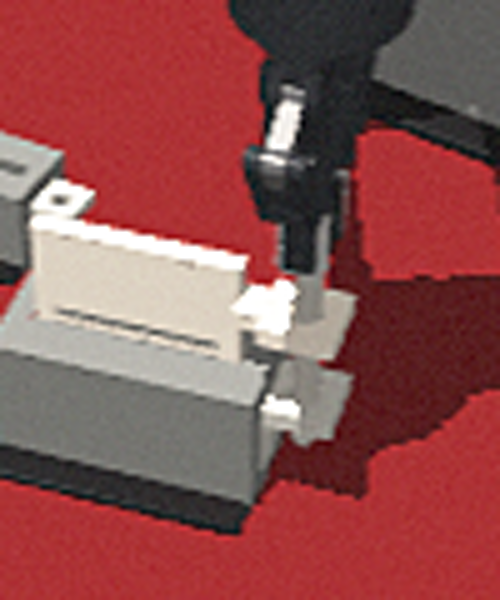

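View pics/w20z.png

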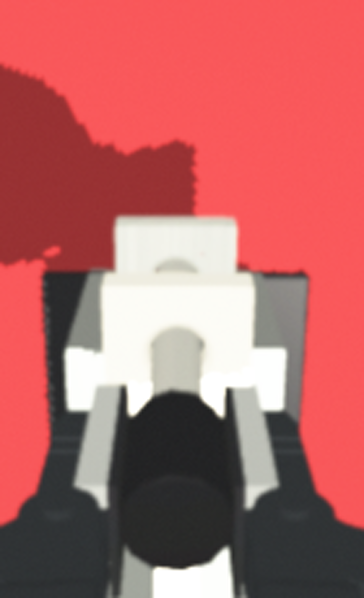

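The pin is through both lugs. The knob has not shifted in the fingers, so the tip is at z ≈ 0.022 m, against a window of 0.004 to 0.039. Forces are near zero. I'll let it settle, then hand in.

Request:
carry_out:
  rows:
    - [[-1, 0, 0, 0, 0], [-1, 0, 0, 0, 0], [-1, 0, 0, 0, 0], [-1, 0, 0, 0, 0], [-1, 0, 0, 0, 0], [-1, 0, 0, 0, 0]]

```text
clock: 24.7
position: [0.553, 0.0797, 0.1383]
ee_rot: [0.0, 0.98, -0.199, 0.0]
contact_force: [0.5, 0.4, -1.9]
width: 0.0183
```

```bash
python3 -c "
from st import *
st(); print(np.abs(telemetry.get_state()['qd']).max())
print(manip.sign_off()); st()"
```

```text
t 24.7 pos [0.553  0.0797 0.1383] yaw -0.401 z [ 0.e+00 -1.e-04 -1.e+00] F [ 0.5   0.43 -1.92] M [-0.011 -0.034 -0.014] w 0.0183 q [ 0.02  0.32  1.69 -0.    1.14  0.42]
0.0017017212481483766
the job is handed in; nothing more can be done
None
the job is handed in; nothing more can be done
```

The cassette is in the middle-sized dock, its lug over the station's lug. The arm is still holding the locking pin by its knob through both lugs. I handed the job in at about 24.7 s of the 58 s allowed; no verdict was reported.

- **Cassette:** it touched the slot floor at the gripper height I had predicted (TCP 0.0928 m), with about 8 N of push. It looked upright and seated in the pictures afterwards.
- **Pin:** it went down without contact. Its tip is about 0.022 m above the bench, which is 23 mm below the lower lug. I worked that height out from the gripper position, because the lower lug hides the tip in the pictures. The knob had not slipped in the fingers, the grip is set to 60 N, and the pin is upright and still.
- **Bystanders:** I did not touch the soap bottle, swab jar or tube rack, and I did not measure their positions again at the end.
- **Checks that disagreed:** along the slot, the near wrist view, the far and top views, and the coarse scene view differed by up to about 4.5 mm on where the cassette sat in the fingers. Across the slot, the scene view differed by about 3 mm. I used a compromise position and went in slowly, and there was no side force.

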